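Refit the front lens of an examination lamp

TASK

Put the lens back into the examination lamp: lay it flat in the open cell at the front of the lamp head, then set the bezel ring over it and screw the ring down clockwise on the thread until it is snug on the lens. Snug means that the ring clamps the lens firmly against its sprung seat; do not force it, or the glass cracks. Then let go, and leave the other things on the counter where they are.

Things in the scene. Friction and masses are not known exactly. Their poses are not given: they have to be found in the camera images.
- lamp: Examination lamp, fixed. Its head lies on its back on the counter, face up: a white housing 78 mm across, 65 mm high, with a threaded metal neck on top. A gooseneck leaves the housing's side along the lamp's x axis and arches, at most 95 mm high, to a round foot (140 mm across) 240 mm away. Origin on the counter under the head's axis, z up.
- lamp_cell (a point): Centre of the lens cell's mouth, level with the rim of the neck, 83 mm above the counter; axes as the lamp's. The neck is a tube, 42 mm inside, 46 mm outside, 18 mm high above the housing. In it the lens rests on a black ring, the seat: anywhere from 2 to 4.5 mm below the rim, as the focus was left, and sprung upward by a stiff spring (40 N/mm).
- lamp_thread (a point): One of three starts of the thread outside the neck, at the rim, on the lamp's x axis; the others at 120 and 240 degrees. Right-hand, three-start, 55 mm across, lead 20 mm per turn (the ring goes down 0.55 mm every 10 degrees clockwise seen from above); ridges 3 mm thick, gaps 3.7 mm. It holds the ring where it is let go.
- lens_center (a point): Centre of the lens, half-way up its edge: a clear glass disc, 40 mm across, with a straight edge 10 mm high, flat below, the top domed by 3 mm more, 35 g. It lies on a grey pad (120 mm square, 3 mm thick) flat side down, as it must lie in the cell; there its edge stands 5.5 to 8 mm out of the rim, so hold it by the upper half of the edge.
- ring_center (a point): Centre of the bezel ring, half-way up, z up: a plain metal cap ring 21 mm high, twelve-sided outside, 62 mm across flats (one flat faces its x axis, the rest every 30 degrees), 55 to 90 g. It lies right way up, flange on top, on another such pad. Turning it takes little (under 0.3 N m even when snug), so the moment is a poor guide: feel the force along the axis.
- ring_face (a point): Centre of the underside of the ring's flange, 18 mm above its lower edge (flange 3 mm thick, 31 mm hole). Pushed down lightly, it meets the lens and stops sinking; some 20 degrees on (lugs 65 to 110 degrees past the thread starts) the thread's play (1 mm) is used up and it pulls down, 40 N each mm. Snug: 0.6 to 0.7 mm below first touch (25 N; 12 to 40 will do). 55 N cracks it.
- ring_lug (a point): One of three lugs inside the ring's skirt (57 mm inside), on the ring's x axis, others at 120 and 240 degrees (a dimple on top marks each): 2.7 mm thick, tips on a 48.5 mm circle, 2 mm above the lower edge, each going on 20 degrees anticlockwise. Lugs 10 to 30 degrees anticlockwise of the thread starts, the ring drops until its lower edge is 5.5 to 7 mm below the rim; then turn clockwise.
- sharps_bin: Round yellow sharps bin with a red lid, 116 mm across and 138 mm high, loose; origin under its centre. Leave it alone.
- pump_bottle: Hand-gel pump bottle, 55 x 75 mm and 180 mm high, loose; origin under its centre. Leave it alone.
- tape_roll: Roll of white tape lying flat, 72 mm across, 25 mm high, with a 40 mm hole, loose; origin under its centre. Leave it alone.

How it is judged:
On the way:
1. the lens lies flat on its seat in the lamp's cell and has been let go (horizontal distance between lens_center and lamp_cell below 0.0025 m and z of lens_center in the frame of lamp_cell between -0.003 and 0.0035 m and angle between lens_center's own z axis and vertical below 0.06 rad and contact force between the fingers and anything else below 0.5 N), for 0.2 s.
At the end, for the whole second after the job is handed in: The lens lies flat (3.4 degrees) in the cell, within 2.5 mm of its axis and on its seat; the bezel ring lies flat and within 3 mm of the same axis, at rest, and clamps the lens with 12 to 40 N; the robot has let go (horizontal distance between lens_center and lamp_cell below 0.0025 m and z of lens_center in the frame of lamp_cell between -0.003 and 0.0035 m and angle between each of lens_center, ring_center's own z axis and vertical below 0.06 rad and horizontal distance between ring_center and lamp_cell below 0.003 m and contact force between ring and lens between 12 and 40 N and linear speed of ring below 0.01 m/s); the robot touches nothing.
It fails at once if the ring presses the lens with more than 55 N (the glass cracks) (contact force between ring and lens above 55 N).
It fails at once if the lens is pressed into the lamp with more than 55 N (contact force between lens and lamp above 55 N).
It fails at once if the yellow bin, the pump bottle or the tape roll is shifted by more than 20 mm (distance of any of sharps_bin, pump_bottle, tape_roll from where it was at the start of the episode above 0.02 m).
It also fails if it takes over 72 s, if anything falls off the work surface, if the arm or the gripper's body presses on something with over 40 N, if the wrist force passes 120 N, or if a joint passes its speed limit or range.

ROBOT

A 6-joint arm with a two-finger parallel gripper is mounted at the origin on the work surface. World frame = base frame: x ahead of the robot, y to its left, z up, the work surface at z = 0. Lengths are in m, angles in rad, forces in N, time in s.
With the tool pointing down it reaches from about 0.3 to 0.775 m from the base axis. Payload 14.6 kg.
Tool frame: the origin (TCP) lies at the very end of the fingers, on their centre line; the grasp point (between the pads) lies ctrl.tcp_to_grasp behind it (ctrl.tcp_to_grasp is the distance from the TCP to the grasp point, in m); x points along the fingers, y is the direction in which the jaws open and shut, and the axes are right-handed (so a half turn about x gives the same grasp; the last joint's range is limited). The gripper opens to 94 mm and grips with 3 to 60 N. Pads are 16 mm wide; open, the fingers measure 119 mm over their backs; the gripper's body (75 mm by 177 mm) begins 78 mm behind the grasp point.
Start: joints at [1.052, 0.3, 1.521, -0, 1.321, -0.067], TCP at [0.24, 0.495, 0.205] pointing down, gripper open.
Joint ranges: [-3.03, 3.03], [-0.79, 2.21], [0.23, 2.52], [-1.04, 4.18], [0, 3.07], [-2.55, 2.55]. Speed limits (rad/s): [2.22, 2.22, 2.57, 3.14, 3.14, 3.14].

INTERFACE

Orientations are given as [roll, pitch, yaw] about the fixed x, y, z axes, in that order (R = Rz(yaw) Ry(pitch) Rx(roll)).
In Python, from station import ctrl gives the robot as it stands.
- The arm moves only by the tool play_rows, never from a script. Its argument "increments" is a list that holds one entry, the list of rows, each a list of 5 numbers: the closure in counts, from 0 (fully open) to 255 (shut), then the shift along the tool's x, y, z in cm, then the turn about the tool's x in degrees. A call has 1 to 12 rows; each row shifts and turns the commanded pose from where the row before left it, along the tool's axes as they then stand; what a row does not reach is not made up. A row lasts 1/12 s, in which the tool goes at most 41.7 mm and 7.16 degrees, less where a joint would pass 70% of its speed; a pose out of reach is approached as far as the arm can. A call is refused whole if a number of a shift passes 4.17 or a number of a turn 7.16, either way. A call with a gripper value outside its range is refused whole. The fingers move at their own pace and stop on an object; "newtons" is the grip in N (left out, the last holds). Time passes only in rows, so rows that do not move let the fingers close. It gives the time, the measured TCP pose, the force and the opening at its end, in the units of the state.
- ctrl.get_obs(): the state, without advancing time (a new reading comes with each control period).
- ctrl.camera(name): name is "side" or "top" or "wrist"; returns the picture (384x512x3 uint8, red, green, blue); there is no depth.
- ctrl.calibration(name): a dict with "fx", "fy", "cx", "cy" (pixels), "k1" (the pictures are not rectified: a ray, as slopes to the right and down, at radius r is drawn at 1 + k1 r^2 times it, then the intrinsics apply), "rvec" (rotation vector, rad) and "tvec" (3), from world to camera coordinates, as OpenCV has them; the wrist camera has in their place "T_tool_cam" (4x4, takes a point from camera to tool coordinates, whose origin is the TCP and whose axes are the tool frame's). Camera axes: x right, y down, z forward; pixel columns grow to the right and rows downward; lengths in m; the calibration is good to about 2 mm. A picture is of the moment at which its call begins: read the wrist's pose just before it. calibration takes no time and is no camera call.
- ctrl.hand_in(): hands the job in, once; it reports no verdict.
The state is a dict: "time_s": time; "qpos": joint angles; "joint_vel": joint speeds; "tau": joint torques, N m; "ee_pos": TCP position; "eef_rot": TCP orientation; "force": force on the tool from outside, world axes, zero at the start; "moment": the same for the moment, N m; "grip_width": finger opening in m.
Only numpy, scipy, OpenCV 4.12 (cv2) and the standard library are available. Lean on these libraries where they do the work, as an engineer would, in place of code of your own. Each camera call takes 0.05 s, during which the arm holds its last target.

## Working session

There is one attempt and no reset: what is moved stays moved. The work goes in short steps, Python scripts to look and compute and a tool call to move; the robot and the scene stay as the last step left them, time stands still between calls to the robot, and variables do not carry over. Pictures are saved under pics/ and viewed, and the job is handed in when it is done.

Besides the shell and the picture viewer there is one more tool, called after "Emit:" as name(argument=value, ...), one argument or row to a line, values as JSON. play_rows: Moves the arm, as the interface text tells. Its arguments: {"type":"object","properties":{"increments":{"type":"array"},"newtons":{"type":"number"}},"required":["increments"]}

```bash
ls; mkdir -p pics
python3 - <<'E'
from station import ctrl
import cv2
print(ctrl.get_obs()); print(ctrl.tcp_to_grasp)
for n in ["side","top","wrist"]:
    print(n,ctrl.calibration(n))
    cv2.imwrite(f"pics/{n}0.png",ctrl.camera(n)[:,:,::-1])
E
```

```text
pics
{'time_s': 0.0, 'qpos': array([ 1.05235021e+00,  3.00437949e-01,  1.52157914e+00, -1.32059339e-05,
        1.32071898e+00, -6.65895921e-02]), 'joint_vel': array([ 0.00130414, -0.00130425, -0.00078975,  0.00046084,  0.00083795,
       -0.0007719 ]), 'tau': array([ 1.50353237e-03, -5.31818891e+01, -3.52721822e+01,  7.08759623e-02,
        2.45482719e-02, -1.26938030e-04]), 'ee_pos': array([0.24001799, 0.49456804, 0.20490534]), 'eef_rot': array([-1.62619939,  1.56965284, -2.07805263]), 'force': array([ 0.25928154, -0.35598757,  0.24111897]), 'moment': array([-0.01644488,  0.000245  , -0.00675149]), 'grip_width': 0.09434255386556752}
0.0188
side {'fx': 423.64469386686403, 'fy': 423.64469386686403, 'cx': 255.1194147796218, 'cy': 194.14283566397395, 'k1': -0.11682537076448528, 'rvec': array([ 2.14672743, -0.83001392,  0.41448022]), 'tvec': array([-0.33813304,  0.30903748,  0.71858168])}
top {'fx': 381.71312473891425, 'fy': 381.71312473891425, 'cx': 247.6572581231032, 'cy': 186.04684845199887, 'k1': -0.1115693364217269, 'rvec': array([ 2.13216614, -2.16322574,  0.11549833]), 'tvec': array([0.06989815, 0.55007999, 1.04658546])}
wrist {'fx': 338.8038266523564, 'fy': 338.8038266523564, 'cx': 258.810268375231, 'cy': 186.1539486069582, 'k1': -0.03756978157606015, 'T_tool_cam': array([[-2.44028303e-04, -2.86054427e-01,  9.58213340e-01,
        -1.79118267e-01],
       [ 9.99999966e-01,  2.12314420e-05,  2.61008308e-04,
         6.39299012e-04],
       [-9.50068328e-05,  9.58213371e-01,  2.86054412e-01,
        -8.26720546e-02],
       [ 0.00000000e+00,  0.00000000e+00,  0.00000000e+00,
         1.00000000e+00]])}
```

View pics/side0.png

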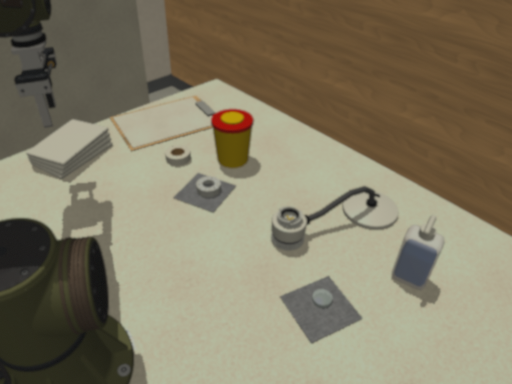

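View pics/top0.png

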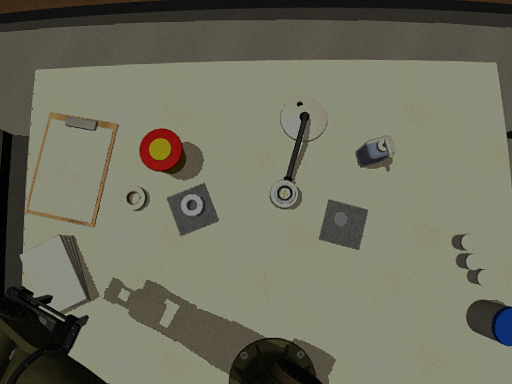

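View pics/wrist0.png

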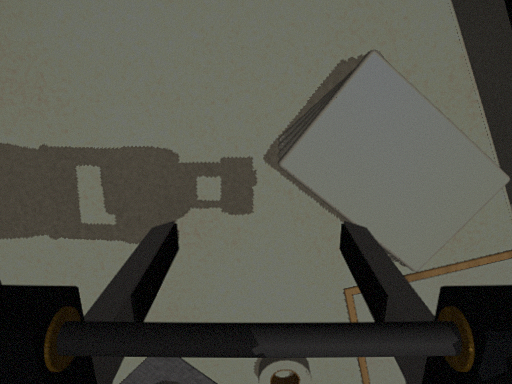

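The top view shows the lamp head at about (285,194), the lens on its pad at (341,219), the ring at (192,205), the tape at (135,198), the bin at (160,150) and the bottle at (375,152). I'll locate these with the calibration.

```bash
cat > h.py <<'E'
import numpy as np, cv2
from station import ctrl
from scipy.spatial.transform import Rotation as R
def campose(n,obs=None):
    """R_wc, position of camera in world"""
    c=ctrl.calibration(n)
    if n=="wrist":
        T=c["T_tool_cam"]; o=obs or ctrl.get_obs()
        Rt=R.from_euler('xyz',o["eef_rot"]).as_matrix()
        return c,Rt@T[:3,:3],o["ee_pos"]+Rt@T[:3,3]
    Rm=cv2.Rodrigues(c["rvec"])[0]
    return c,Rm.T,-Rm.T@c["tvec"]
def K(c): return np.array([[c["fx"],0,c["cx"]],[0,c["fy"],c["cy"]],[0,0,1.]])
def p2w(n,uv,z,obs=None):
    c,Rw,p=campose(n,obs)
    d=np.array([c["k1"],0,0,0])
    u=cv2.undistortPoints(np.array(uv,float).reshape(-1,1,2),K(c),d)[:,0]
    r=np.c_[u,np.ones(len(u))]@Rw.T
    return p+r*((z-p[2])/r[:,2])[:,None]
def w2p(n,X,obs=None):
    c,Rw,p=campose(n,obs)
    Y=(np.array(X,float).reshape(-1,3)-p)@Rw
    return cv2.projectPoints(Y,np.zeros(3),np.zeros(3),K(c),np.array([c["k1"],0,0,0]))[0][:,0]
def rp(n):  # snapshot
    o=ctrl.get_obs(); return o,ctrl.camera(n)[:,:,::-1].copy()
E
python3 - <<'E'
from h import *
np.set_printoptions(precision=4,suppress=True)
im=cv2.imread("pics/top0.png")
cv2.imwrite("pics/t_crop.png",cv2.resize(im[90:260,120:400],None,fx=2.85,fy=2.85,interpolation=cv2.INTER_CUBIC))
print("lamp top",p2w("top",[(285,194)],.083),"lens",p2w("top",[(341,219)],.013),"ring",p2w("top",[(192,205)],.024))
print(p2w("top",[(160,150)],.138),"tape",p2w("top",[(135,198)],.025),"foot",p2w("top",[(303,119)],.01),"bottle",p2w("top",[(375,152)],.09))
im=cv2.imread("pics/side0.png")
print("side lamp",p2w("side",[(290,215)],.083),"lens",p2w("side",[(322,297)],.013),"ring",p2w("side",[(208,184)],.024))
cv2.imwrite("pics/s_crop.png",cv2.resize(im[140:340,160:400],None,fx=2.9,fy=2.9,interpolation=cv2.INTER_CUBIC))
E
```

```text
lamp top [[ 0.5218 -0.0394  0.083 ]] lens [[ 0.4543 -0.2043  0.013 ]] ring [[0.5003 0.2222 0.024 ]]
[[0.637  0.2889 0.138 ]] tape [[0.5226 0.3888 0.025 ]] foot [[ 0.7528 -0.105   0.01  ]] bottle [[ 0.6327 -0.2893  0.09  ]]
side lamp [[ 0.5212 -0.044   0.083 ]] lens [[ 0.4529 -0.2049  0.013 ]] ring [[0.4979 0.2189 0.024 ]]
```

View pics/t_crop.png

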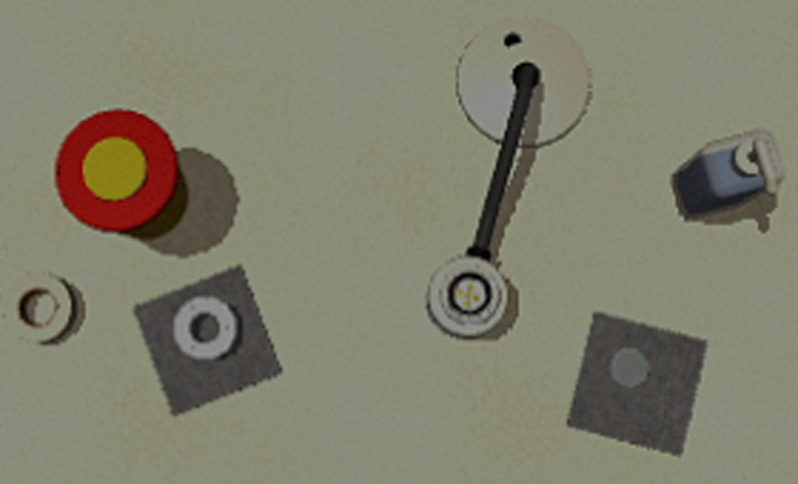

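View pics/s_crop.png

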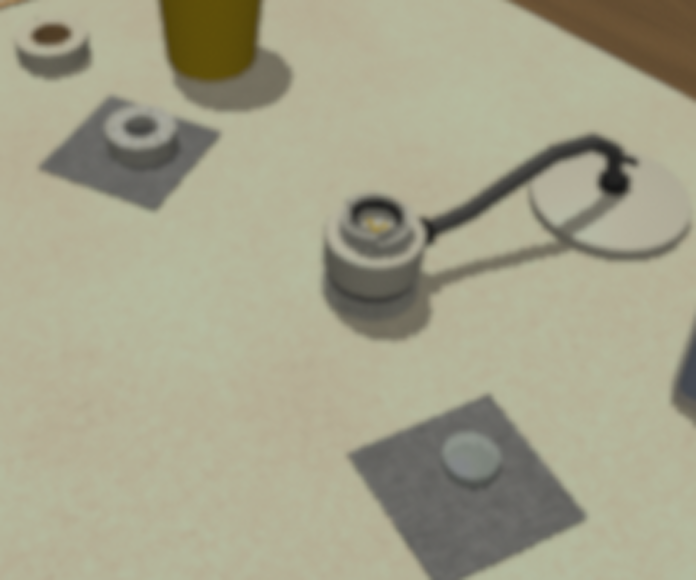

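Run:
```python
from h import *
np.set_printoptions(precision=4,suppress=True)
o=ctrl.get_obs(); Rt=R.from_euler('xyz',o["eef_rot"]).as_matrix(); print(Rt)
for x in [0,-.0188]:
  print(w2p("wrist",[o["ee_pos"]+Rt@np.array([x,y,0]) for y in (-.047,-.02,0,.02,.047)],o))
# camera axis at floor: where in world vs tcp
print(p2w("wrist",[(256,192),(256,130)],.024,o)-o["ee_pos"])
```

```text
[[-0.0005  0.4366  0.8997]
 [-0.0007  0.8996 -0.4366]
 [-1.     -0.0008 -0.0001]]
[[176.3132 234.5527]
 [222.9546 234.6403]
 [257.6126 234.6602]
 [292.2716 234.6418]
 [338.9175 234.5563]]
[[168.0324 249.6535]
 [219.3452 249.7928]
 [257.5004 249.8243]
 [295.6571 249.7949]
 [346.9769 249.6584]]
[[ 0.0273 -0.0161 -0.181 ]
 [-0.0345  0.0141 -0.181 ]]
```

Emit:
play_rows(
  increments=[
    [[0,0.3,-1.1,2.95,0],[0,0.3,-1.1,2.95,0],[0,0.3,-1.1,2.95,0],[0,0.3,-1.1,2.95,0],[0,0.3,-1.1,2.95,0],[0,0.3,-1.1,2.95,0],[0,0.3,-1.1,2.95,0],[0,0.3,-1.1,2.95,0],[0,0.3,-1.1,2.95,0],[0,0.3,-1.1,2.95,0],[0,0.3,-1.1,2.95,0],[0,0.3,-1.1,2.95,0]],
  ],
)

```text
time_s: 1.15
ee_pos: [0.5018, 0.2201, 0.1692]
eef_rot: [-2.387, 1.571, -2.839]
force: [0.0, -0.0, 0.6]
grip_width: 0.0939
```

```bash
cat > snap.py <<'E'
import sys
from h import *
np.set_printoptions(precision=5,suppress=True)
n,cam=sys.argv[1],sys.argv[2]
o,im=rp(cam); cv2.imwrite(f"pics/{n}.png",im)
import pickle; pickle.dump(o,open(f"pics/{n}.pkl","wb"))
Rt=R.from_euler('xyz',o["eef_rot"]).as_matrix()
print(o["time_s"],o["ee_pos"],"yaxis",Rt[:2,1],"q",o["qpos"],"f",o["force"],o["moment"],"w",o["grip_width"])
E
python3 snap.py ring1 wrist
```

```text
1.15 [0.50178 0.22013 0.16918] yaxis [0.43665 0.89963] q [ 0.34656  0.32738  1.57184  0.00001  1.24265 -0.77237] f [ 0.00291 -0.01726  0.61742] [ 0.00064 -0.03193 -0.03852] w 0.09391638503739334
```

View pics/ring1.png

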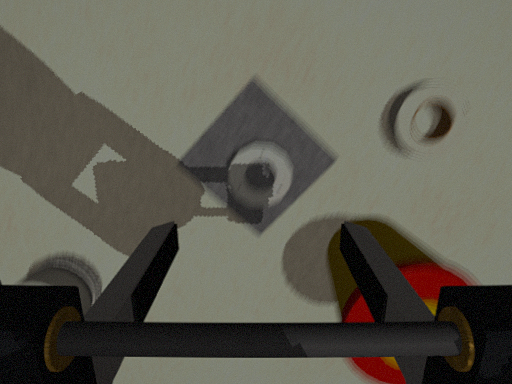

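Emit:
play_rows(
  increments=[
    [[0,2,-2.5,0,0],[0,2,-2.5,0,0],[0,0,0,0,0],[0,0,0,0,0]],
  ],
)

```text
time_s: 1.53
ee_pos: [0.4786, 0.1758, 0.1289]
eef_rot: [-2.427, 1.569, -2.88]
force: [1.5, 0.2, 0.1]
grip_width: 0.0939
```

```bash
python3 snap.py ring2 wrist
python3 - <<'E'
import cv2
im=cv2.imread("pics/ring2.png"); cv2.imwrite("pics/ring2c.png",cv2.resize(im[60:260,180:440],None,fx=3,fy=3,interpolation=cv2.INTER_CUBIC))
E
```

```text
1.5333 [0.47864 0.17584 0.1289 ] yaxis [0.43778 0.89908] q [ 0.28022  0.29131  1.72046  0.00004  1.13154 -0.83746] f [1.48871 0.16123 0.05027] [-0.00153  0.00687 -0.05477] w 0.09390900141975056
```

View pics/ring2c.png

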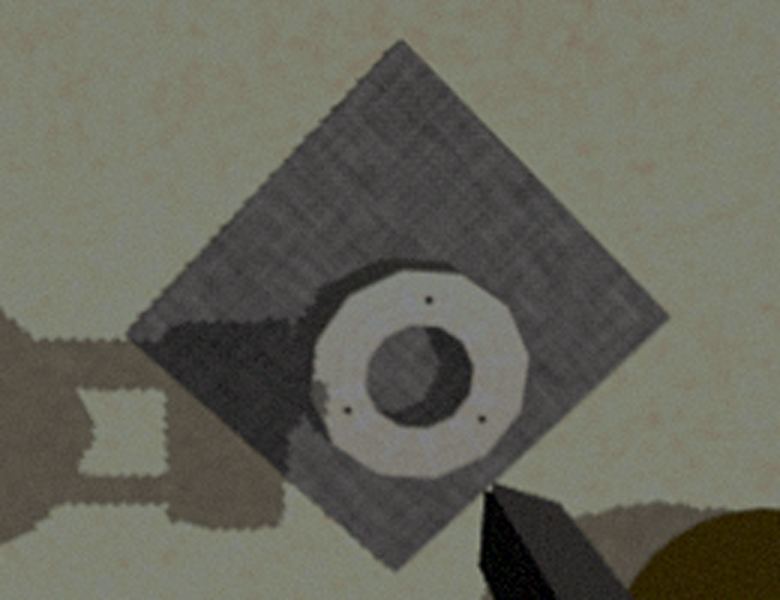

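The view shows the twelve-sided ring with dimples at crop (429,300), (348,410) and (482,419). I'll map those onto the ring's top plane.

Run:
```python
from h import *
import pickle
np.set_printoptions(precision=4,suppress=True)
o=pickle.load(open("pics/ring2.pkl","rb"))
d=np.array([(429,300),(348,410),(482,419)])/3-0.5*(1-1/3)*1+[180,60]
W=p2w("wrist",d,.024,o)[:,:2]
c=W.mean(0); print("dimple centroid",c,np.linalg.norm(W-c,axis=1),np.degrees(np.arctan2(*(W-c).T[::-1])))
im=cv2.imread("pics/ring2.png").astype(int).sum(2)/3
m=((im>125)).astype(np.uint8)
x=cv2.connectedComponentsWithStats(m)
# outer hull of component at ring
lab=x[1][int(round(60+440/3)),int(round(180+420/3))]; print(lab,x[2][lab])
cn=max(cv2.findContours((x[1]==lab).astype(np.uint8),cv2.RETR_EXTERNAL,cv2.CHAIN_APPROX_NONE)[0],key=len)
P=p2w("wrist",cn[:,0],.024,o)[:,:2].astype(np.float32)
h=cv2.convexHull(P)
print(cv2.minEnclosingCircle(P),cv2.fitEllipse(h))
c2=cv2.moments(h); c2=np.array([c2['m10'],c2['m01']])/c2['m00'];print(c2)
for c_ in (c2,):
  print(np.degrees(np.arctan2(*(W-c_).T[::-1])),np.linalg.norm(W-c_,axis=1))
# widths by support direction
for a in range(0,180,5):
  u=np.array([np.cos(np.radians(a)),np.sin(np.radians(a))]);s=P@u;print(a,round((s.max()-s.min())*1e3,1),end="; ")
```

```text
dimple centroid [0.5033 0.2236] [0.023  0.023  0.0231] [150.3108 -89.9169  30.0812]
2021 [319 204   8   9  26]
((0.5236817002296448, 0.2173539400100708), 0.004057653248310089) ((0.523976743221283, 0.21855118870735168), (0.005551228299736977, 0.010242645628750324), 95.34709167480469)
[0.5231 0.2183]
[ 157.1509 -138.3143   89.4308] [0.0432 0.0265 0.0169]
0 8.6; 5 8.6; 10 8.5; 15 8.4; 20 8.2; 25 7.9; 30 7.6; 35 7.2; 40 7.0; 45 7.0; 50 6.9; 55 6.8; 60 6.6; 65 6.4; 70 6.1; 75 5.8; 80 5.4; 85 5.0; 90 5.1; 95 5.4; 100 5.8; 105 6.1; 110 6.4; 115 6.8; 120 7.1; 125 7.3; 130 7.5; 135 7.6; 140 7.7; 145 7.7; 150 7.7; 155 7.7; 160 8.0; 165 8.2; 170 8.4; 175 8.5;
```

Emit:
play_rows(
  increments=[
    [[0,-1,-2.8,1.67,0],[0,-1,-2.8,1.67,0],[0,-1,-2.8,1.67,0],[0,-1,-2.8,1.67,0],[0,-1,-2.8,1.67,0],[0,0,-2.8,1.67,0],[0,0,-2.8,1.67,0],[0,0,-2.8,1.67,0],[0,0,0,0,0],[0,0,0,0,0]],
  ],
)

```text
time_s: 2.42
ee_pos: [0.5024, -0.084, 0.1802]
eef_rot: [0.333, 1.569, -0.12]
force: [-0.2, 0.2, 0.5]
grip_width: 0.0943
```

```bash
python3 snap.py lamp1 wrist
```

```text
2.4167 [ 0.50239 -0.08397  0.18023] yaxis [0.43814 0.89891] q [-0.23761  0.23152  1.6681   0.00018  1.24056 -1.35493] f [-0.1998   0.20533  0.54744] [ 0.03393 -0.0183  -0.00218] w 0.09425271872138835
```

View pics/lamp1.png

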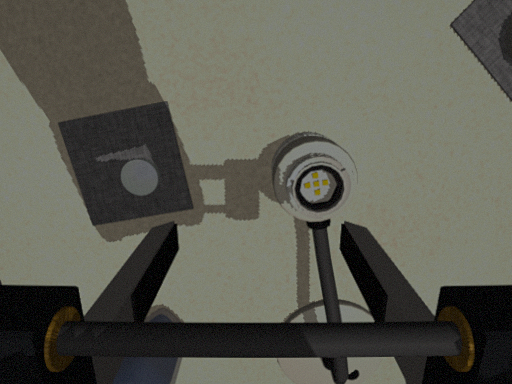

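Run:
```python
import cv2
im=cv2.imread("pics/lamp1.png"); cv2.imwrite("pics/lamp1c.png",cv2.resize(im[120:240,256:376],None,fx=5,fy=5,interpolation=cv2.INTER_CUBIC))
cv2.imwrite("pics/lens1c.png",cv2.resize(im[130:230,80:220],None,fx=5,fy=5,interpolation=cv2.INTER_CUBIC))
```

```text
(no output)
```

View pics/lamp1c.png

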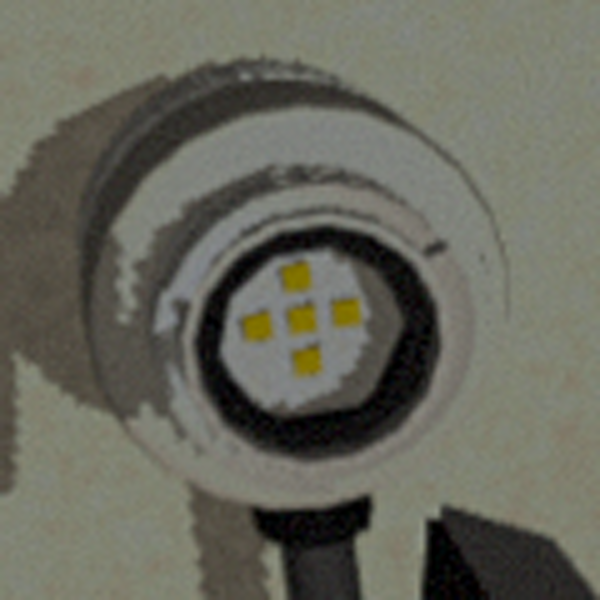

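View pics/lens1c.png

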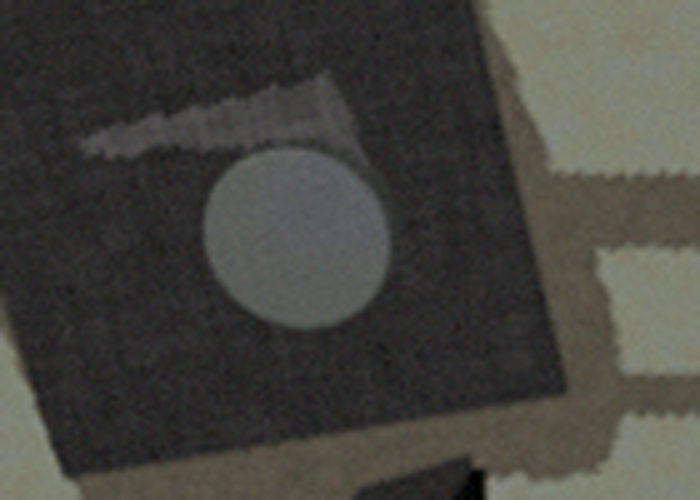

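```bash
cat > fit.py <<'E'
from h import *
import pickle
np.set_printoptions(precision=4,suppress=True)
def radial(name,cen,z,rmin,rmax,n=72,sign=+1,cam="wrist",ang=(0,360)):
    """edges searched along rays in world plane z from cen; strongest gradient with sign (bright outside:+1)"""
    o=pickle.load(open(f"pics/{name}.pkl","rb")); g=cv2.GaussianBlur(cv2.imread(f"pics/{name}.png"),(0,0),0.8).astype(np.float32).mean(2)
    r=np.arange(rmin,rmax,.00015); pts=[]
    for a in np.radians(np.linspace(*ang,n,endpoint=False)):
        X=np.c_[cen[0]+r*np.cos(a),cen[1]+r*np.sin(a),np.full(len(r),z)]
        uv=w2p(cam,X,o).astype(np.float32)
        v=cv2.remap(g,uv[:,0].reshape(1,-1),uv[:,1].reshape(1,-1),cv2.INTER_LINEAR)[0]
        d=sign*np.gradient(cv2.GaussianBlur(v.reshape(1,-1),(0,0),3)[0])
        k=d.argmax(); pts.append([*X[k,:2],d[k]])
    pts=np.array(pts)
    P=pts[:,:2]
    from scipy.optimize import least_squares
    f=lambda p:np.hypot(*(P-p[:2]).T)-p[2]
    s=least_squares(f,[*cen,(rmin+rmax)/2],loss="soft_l1",f_scale=.0003)
    return s.x,f(s.x),pts
E
python3 - <<'E'
from fit import *
o=pickle.load(open("pics/lamp1.pkl","rb"))
c0=p2w("wrist",[(256+317/5-.4,120+344.5/5-.4)],.083,o)[0,:2]; print(c0)
for k in range(3):
    x,res,p=radial("lamp1",c0,.083,.018,.0235); c0=x[:2]; print(x,np.median(abs(res)),abs(res).max())
print((res*1e3).round(1))
c0=p2w("wrist",[(80+297/5-.4,130+238/5-.4)],.013,o)[0,:2]; print("lens",c0)
for z in (.013,.003):
  x,res,p=radial("lens1" if 0 else "lamp1",c0,z,.016,.024,sign=-1); print(z,x,np.median(abs(res)),(res*1e3).round(1))
E
```

```text
[ 0.5271 -0.038 ]
[ 0.5273 -0.0379  0.0208] 0.00010080144324154695 0.0004084571740497617
[ 0.5272 -0.0379  0.0208] 0.00010739866172748865 0.000370469324214473
[ 0.5272 -0.0379  0.0207] 9.406050774855672e-05 0.00033402199150446565
[-0.  -0.   0.1  0.3  0.2  0.1 -0.1 -0.1  0.1 -0.1 -0.1 -0.1  0.2  0.1
 -0.1 -0.2 -0.1  0.1 -0.1 -0.1 -0.2  0.1  0.1 -0.1 -0.2 -0.2  0.1 -0.1
 -0.1 -0.1  0.1  0.1 -0.1 -0.2  0.1  0.1 -0.  -0.   0.1  0.3  0.1  0.1
 -0.  -0.   0.3  0.1 -0.  -0.   0.3  0.1 -0.  -0.2 -0.   0.1 -0.2 -0.3
 -0.3 -0.  -0.  -0.2 -0.  -0.   0.3 -0.2 -0.3 -0.2  0.1  0.3  0.1 -0.
  0.1  0.1]
lens [ 0.4568 -0.2026]
0.013 [ 0.457  -0.2028  0.0199] 0.00010323359717407006 [ 0.1 -0.1 -0.  -0.   0.   0.   0.1  0.1 -0.  -0.   0.2  0.   0.1  0.1
  0.1 -0.   0.3  0.2  0.2  0.2  0.  -0.1 -0.1 -0.1 -0.1 -0.1  0.  -0.1
  0.2 -0.1 -0.3 -0.3 -0.3 -0.2 -0.2 -0.2  0.   0.2  0.1  0.1  0.1  0.2
  0.2  0.3 -0.   0.1 -0.1 -0.1 -0.1  0.   0.1  0.1  0.1  0.1  0.2 -0.1
 -0.2  0.1  0.   0.  -0.1 -0.1 -0.1 -0.2 -0.2 -0.1  0.1  0.1 -0.  -0.2
  0.  -0.1]
0.003 [ 0.4576 -0.2062  0.0201] 0.00034113474510500015 [ 0.4  0.2  0.1 -0.1 -0.1 -0.1 -0.4 -0.3 -0.3 -0.5 -0.4 -0.4 -0.3 -0.1
  0.  -0.   0.3  0.2  0.3  0.3  0.3  0.3  3.7  4.1  5.   0.1 -0.  -0.2
 -0.3 -0.2 -0.4 -0.6 -0.7 -0.8 -0.6 -0.5 -0.2 -0.5 -0.1  0.1  0.6  0.6
  0.6  0.7  0.8  1.   0.7  0.6  0.5  0.2  0.  -0.  -0.3 -0.3 -0.4 -0.6
 -0.6 -0.5 -0.6 -0.5 -0.4 -0.3 -0.1  0.   0.3  0.3  0.5  0.6  0.7  0.4
  0.3  0.3]
```

Emit:
play_rows(
  increments=[
    [[80,2,-3.2,0.25,0],[80,2,-3.2,0.25,0],[80,2,-3.2,0.25,0],[80,2,-3.2,0.25,0],[80,1.7,0,0,0],[80,1.7,0,0,0],[80,0,0,0,0],[80,0,0,0,0]],
  ],
  newtons=15,
)

```text
time_s: 3.13
ee_pos: [0.4551, -0.2018, 0.0657]
eef_rot: [2.968, 1.57, 2.517]
force: [0.6, 0.7, 0.7]
grip_width: 0.0648
```

```bash
python3 snap.py lens2 wrist
```

```text
3.1333 [ 0.45515 -0.20177  0.06567] yaxis [0.43518 0.90034] q [-0.49091  0.35483  1.80514  0.00011  0.98231 -1.61153] f [0.55626 0.72548 0.66782] [ 0.02382 -0.07099  0.05621] w 0.0647958552456601
```

View pics/lens2.png

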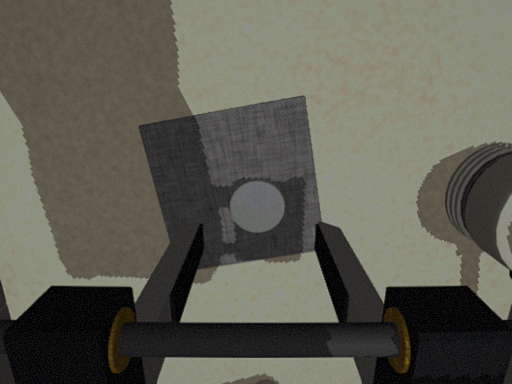

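Run:
```python
from fit import *
o=pickle.load(open("pics/lens2.pkl","rb"))
c0=p2w("wrist",[(257,207)],.013,o)[0,:2]; print("lens",c0)
x,res,p=radial("lens2",c0,.013,.016,.024,sign=-1); print(x,np.median(abs(res)),(res*1e3).round(1))
Rt=R.from_euler('xyz',o["eef_rot"]).as_matrix()
print("tool",Rt.T@(np.r_[x[:2],.013]-o["ee_pos"]))
# where do fingertips appear vs predicted
w=o["grip_width"]/2
print(w2p("wrist",[o["ee_pos"]+Rt@np.array(v) for v in [(0,-w,-.008),(0,w,-.008),(0,-w,.008),(0,w,.008)]],o))
im=cv2.imread("pics/lens2.png"); cv2.imwrite("pics/lens2c.png",cv2.resize(im[170:270,180:340],None,fx=5,fy=5,interpolation=cv2.INTER_CUBIC))
```

```text
lens [ 0.457  -0.2033]
[ 0.4569 -0.2034  0.0199] 5.4599962936385804e-05 [ 0.1 -0.1  0.1 -0.  -0.   0.1 -0.  -0.  -0.  -0.  -0.   0.1 -0.1 -0.1
 -0.1 -0.1 -0.1 -0.1  0.1  0.   0.2  0.2  0.   0.  -0.  -0.  -0.  -0.
 -0.   0.1 -0.1 -0.1 -0.1 -0.1  0.1  0.1  0.   0.   0.   0.  -0.1  0.
  0.   0.   0.   0.2  0.2  0.   0.  -0.2 -0.4 -0.5 -0.4 -0.1  0.4  0.2
 -0.2 -0.  -0.  -0.   0.1  0.2  0.   0.   0.   0.   0.1  0.1 -0.1 -0.1
  0.1 -0.1]
tool [ 0.0527 -0.0007  0.0023]
[[200.812  221.7614]
 [314.3955 221.7639]
 [202.196  247.1427]
 [313.064  247.1451]]
```

View pics/lens2c.png

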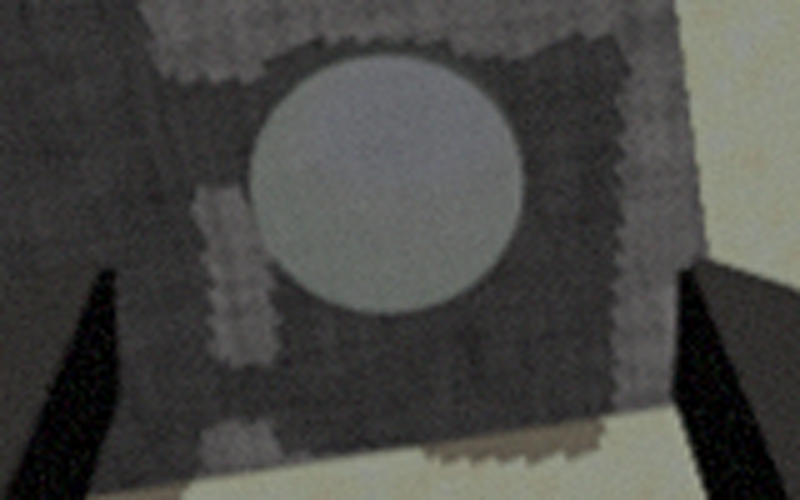

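Emit:
play_rows(
  increments=[
    [[80,2,-0.15,0.1,0],[80,2,0,0,0],[80,1.3,0,0,0],[80,0.3,0,0,0],[80,0,0,0,0],[80,0,0,0,0]],
  ],
  newtons=15,
)

```text
time_s: 3.68
ee_pos: [0.4558, -0.2046, 0.0108]
eef_rot: [-0.048, 1.569, -0.499]
force: [0.7, -0.7, 0.0]
grip_width: 0.0644
```

Emit:
play_rows(
  increments=[
    [[80,0.15,0,0,0],[150,0,0,0,0],[170,0,0,0,0],[180,0,0,0,0],[200,0,0,0,0],[200,0,0,0,0],[200,0,0,0,0]],
  ],
  newtons=15,
)

```text
time_s: 4.27
ee_pos: [0.455, -0.2047, 0.0081]
eef_rot: [-0.032, 1.571, -0.484]
force: [-0.7, 0.6, 3.3]
grip_width: 0.0391
```

Emit:
play_rows(
  increments=[
    [[200,-2,0,0,0],[200,-3,0,0,0],[200,-3,0,0,0],[200,-3.2,0,0,0],[200,0,3,-0.15,0],[200,0,3,-0.15,0],[200,0,3,-0.15,0],[200,0,3,-0.15,0],[200,0,3,-0.15,0],[200,0,3,-0.15,0],[200,0,0,0,0],[200,0,0,0,0]],
  ],
  newtons=15,
)

```text
time_s: 5.27
ee_pos: [0.5255, -0.0377, 0.1197]
eef_rot: [-2.673, 1.57, -3.123]
force: [0.1, -0.5, -0.2]
grip_width: 0.0392
```

```bash
python3 snap.py place1 wrist;python3 - <<'E'
import cv2
im=cv2.imread("pics/place1.png"); cv2.imwrite("pics/place1c.png",cv2.resize(im[130:280,160:360],None,fx=4,fy=4,interpolation=cv2.INTER_CUBIC))
E
```

```text
5.2667 [ 0.52547 -0.03771  0.11967] yaxis [0.43444 0.9007 ] q [-0.14114  0.33725  1.68283 -0.00009  1.12204 -1.26248] f [ 0.08731 -0.51702 -0.24293] [0.04796 0.02343 0.03677] w 0.03915311882141236
```

View pics/place1c.png

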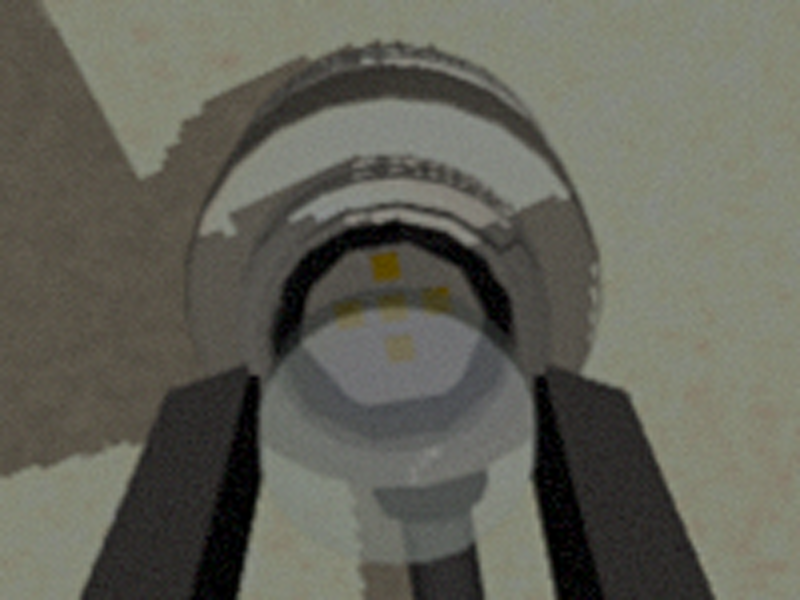

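Run:
```python
from fit import *
from scipy.optimize import least_squares
o=pickle.load(open("pics/place1.pkl","rb"))
Rt=R.from_euler('xyz',o["eef_rot"]).as_matrix(); T=lambda X:(np.asarray(X)-o["ee_pos"])@Rt
px=lambda x,y:(160+(x+.5)/4-.5,130+(y+.5)/4-.5)
tz=o["ee_pos"][2]
for x,y,h in [(398,303,-.0051),(405,563,.0049),(258,415,.0049),(538,415,.0049),(258,415,-.0051),(538,415,-.0051)]:
    print(x,y,T(p2w("wrist",[px(x,y)],tz+h,o))[0,1:]*1e3)
# lamp, near half
c0=np.array([.5272,-.0379])
zc=-Rt[:2,2]; a0=np.degrees(np.arctan2(zc[1],zc[0])); print("near dir",a0)
for k in range(3):
    x,res,p=radial("place1",c0,.083,.018,.0235,ang=(a0-75,a0+75),n=40)
    P=p[:,:2]; s=least_squares(lambda q:np.hypot(*(P-q).T)-.0208,c0,loss="soft_l1",f_scale=.0003); c0=s.x
    print(c0,(s.fun*1e3).round(1))
print("lamp in tool",T(np.r_[c0,.083])*1e3, "old est", T([.5272,-.0379,.083])*1e3)
```

```text
398 303 [  0.8712 -16.0942]
405 563 [ 1.8903 20.4089]
258 415 [-18.7563  -3.0334]
538 415 [20.4861 -3.0366]
258 415 [-19.8693   1.5367]
538 415 [21.6251  1.5333]
near dir 154.25044245909032
[ 0.527  -0.0385] [-0.1  0.2  0.2 -0.1 -0.2 -0.4 -0.1  0.   0.1 -0.  -0.1 -0.1 -0.1  0.1
  0.1  0.1 -0.1 -0.2 -0.   0.1  0.2  0.1 -0.2 -0.1  0.2  0.3  0.2  0.
 -0.  -0.2 -0.1  0.2  0.1  0.1 -0.1 -0.1  0.  -0.  -0.3 -0.7]
[ 0.5271 -0.0385] [ 0.   0.2  0.2 -0.1 -0.3 -0.4 -0.1  0.1  0.1  0.1 -0.1 -0.2 -0.1  0.1
  0.1 -0.1 -0.1 -0.1 -0.1  0.2  0.2 -0.1 -0.1  0.1  0.2  0.4  0.2 -0.1
 -0.1 -0.1 -0.1  0.2  0.2  0.1 -0.1 -0.1  0.1 -0.1 -0.4 -0.7]
[ 0.5271 -0.0385] [ 0.1  0.2  0.2 -0.1 -0.2 -0.4 -0.1  0.1  0.1  0.1 -0.1 -0.2 -0.1  0.2
  0.1 -0.1 -0.1 -0.1 -0.1  0.2  0.2 -0.1 -0.1  0.1  0.2  0.4  0.2 -0.1
 -0.1 -0.1 -0.1  0.2  0.2  0.   0.   0.   0.  -0.1 -0.4 -0.7]
lamp in tool [36.6721 -0.0239  1.7945] old est [36.672   0.5935  1.6567]
```

Run:
```python
from fit import *
o=pickle.load(open("pics/place1.pkl","rb"))
Rt=R.from_euler('xyz',o["eef_rot"]).as_matrix(); T=lambda X:(np.asarray(X)-o["ee_pos"])@Rt
im=cv2.imread("pics/place1.png")[190:280,215:305]
im=cv2.convertScaleAbs(im,alpha=1.8,beta=-30)
S=6;im=cv2.resize(im,None,fx=S,fy=S,interpolation=cv2.INTER_CUBIC)
th=np.linspace(0,2*np.pi,72)
for x,col in ((-.0049,(0,255,0)),(.0051,(0,0,255))):
  X=[o["ee_pos"]+Rt@np.array([x,.0009+.02*np.cos(t),.0005+.02*np.sin(t)]) for t in th]
  for u,v in w2p("wrist",X,o): cv2.circle(im,(int((u-215+.5)*S-.5),int((v-190+.5)*S-.5)),1,col,-1)
cv2.imwrite("pics/place1d.png",im)
```

```text
(no output)
```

View pics/place1d.png

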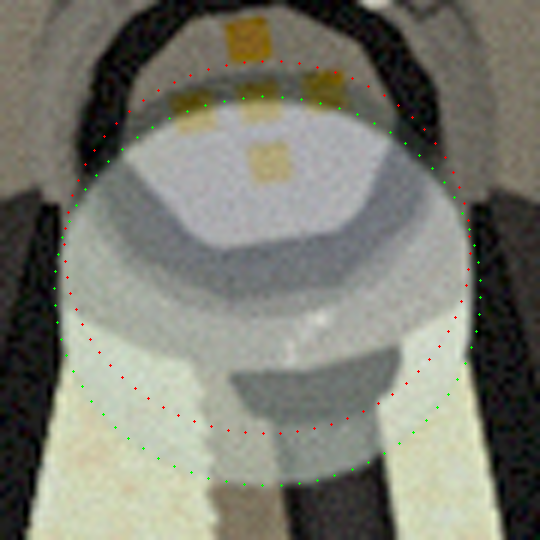

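Emit:
play_rows(
  increments=[
    [[200,0.9,-0.1,0.12,0],[200,0.9,0,0,0],[200,0.9,0,0,0],[200,0,0,0,0],[200,0,0,0,0]],
  ],
  newtons=8,
)

```text
time_s: 5.73
ee_pos: [0.5256, -0.0405, 0.0921]
eef_rot: [-2.857, 1.569, 2.974]
force: [-0.5, -0.0, -1.0]
grip_width: 0.0393
```

```bash
python3 snap.py place2 wrist;python3 - <<'E'
import cv2
im=cv2.imread("pics/place2.png"); cv2.imwrite("pics/place2c.png",cv2.convertScaleAbs(cv2.resize(im[160:280,175:345],None,fx=4.5,fy=4.5,interpolation=cv2.INTER_CUBIC),alpha=1.6,beta=-20))
E
```

```text
5.7333 [ 0.52556 -0.04054  0.09213] yaxis [0.43723 0.89935] q [-0.14649  0.37427  1.70413  0.00004  1.06478 -1.2648 ] f [-0.53692 -0.00516 -0.99789] [ 0.03228  0.0107  -0.0197 ] w 0.03928394710910629
```

View pics/place2c.png

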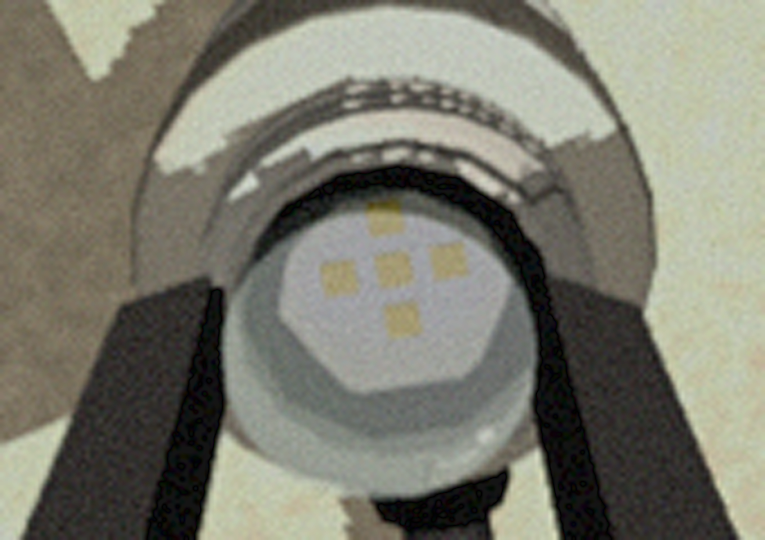

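Emit:
play_rows(
  increments=[
    [[200,0,0,0,0],[200,0,0,0,0]],
  ],
)

```text
time_s: 5.95
ee_pos: [0.5262, -0.0403, 0.0933]
eef_rot: [0.282, 1.57, -0.17]
force: [-0.1, 0.8, -0.1]
grip_width: 0.0395
```

```bash
cat > rel.py <<'E'
import sys
from fit import *
from scipy.optimize import least_squares
n=sys.argv[1]
o=pickle.load(open(f"pics/{n}.pkl","rb"))
Rt=R.from_euler('xyz',o["eef_rot"]).as_matrix(); T=lambda X:(np.asarray(X)-o["ee_pos"])@Rt
c0=np.array([.5271,-.0383]); zc=-Rt[:2,2]; a0=np.degrees(np.arctan2(zc[1],zc[0]))
w=float(sys.argv[2])
for k in range(3):
    x,res,p=radial(n,c0,.083,.018,.0235,ang=(a0-w,a0+w),n=40)
    P=p[:,:2]; s=least_squares(lambda q:np.hypot(*(P-q).T)-.0208,c0,loss="soft_l1",f_scale=.0003); c0=s.x
print(c0,(s.fun*1e3).round(1)); print("lamp in tool mm",T(np.r_[c0,.083])*1e3)
E
python3 rel.py place2 60; python3 snap.py place3 wrist; python3 rel.py place3 60
```

```text
[ 0.5271 -0.0383] [-0.1 -0.2 -0.2 -0.1  0.2  0.4  0.2  0.1 -0.1 -0.1 -0.1  0.1  0.4  0.2
 -0.1 -0.1  0.1  0.1  0.1  0.2  0.2  0.1 -0.2 -0.2 -0.1 -0.1 -0.1  0.1
 -0.1 -0.2 -0.2 -0.2 -0.1  0.1  0.2  0.2  0.2  0.   0.   0. ]
lamp in tool mm [9.1317 2.6722 0.4322]
5.95 [ 0.52622 -0.04029  0.09331] yaxis [0.43665 0.89963] q [-0.14581  0.37275  1.70312 -0.00002  1.06508 -1.26472] f [-0.08353  0.84794 -0.14369] [-0.02756  0.00358  0.033  ] w 0.03953745792527625
[ 0.527  -0.0383] [-0.2 -0.2 -0.2 -0.1  0.2  0.1 -0.1 -0.1 -0.1 -0.1 -0.1  0.2  0.4  0.2
 -0.1 -0.1  0.1  0.1  0.2  0.3  0.2  0.  -0.1 -0.1  0.   0.   0.   0.
  0.  -0.1 -0.3 -0.1 -0.3 -0.1  0.2  0.   0.   0.   0.  -0.1]
lamp in tool mm [10.3075  2.1045 -0.1962]
```

Emit:
play_rows(
  increments=[
    [[200,0.3,0.14,-0.04,0],[200,0,0,0,0],[200,0,0,0,0],[200,0,0,0,0]],
  ],
)

```text
time_s: 6.33
ee_pos: [0.5263, -0.0387, 0.0899]
eef_rot: [-2.917, 1.571, 2.914]
force: [0.4, -1.1, -0.0]
grip_width: 0.0396
```

```bash
python3 snap.py place4 wrist;python3 rel.py place4 60;python3 - <<'E'
import cv2
im=cv2.imread("pics/place4.png"); cv2.imwrite("pics/place4c.png",cv2.convertScaleAbs(cv2.resize(im[160:280,175:345],None,fx=4.5,fy=4.5,interpolation=cv2.INTER_CUBIC),alpha=1.6,beta=-20))
E
```

```text
6.3333 [ 0.52626 -0.0387   0.08993] yaxis [0.4365 0.8997] q [-0.14283  0.37758  1.70537  0.00001  1.05871 -1.26192] f [ 0.3811  -1.13336 -0.0341 ] [0.04046 0.01331 0.01783] w 0.039598761887804215
[ 0.527  -0.0382] [ 0.1 -0.1 -0.1  0.   0.2  0.2  0.2  0.  -0.1  0.   0.2  0.   0.   0.
 -0.1 -0.1 -0.3 -0.3 -0.1  0.2  0.   0.  -0.1 -0.3 -0.3 -0.1  0.   0.2
  0.  -0.1 -0.1 -0.1 -0.1  0.   0.5  0.3  0.   0.   0.   0. ]
lamp in tool mm [6.9342 0.8036 0.4488]
```

View pics/place4c.png

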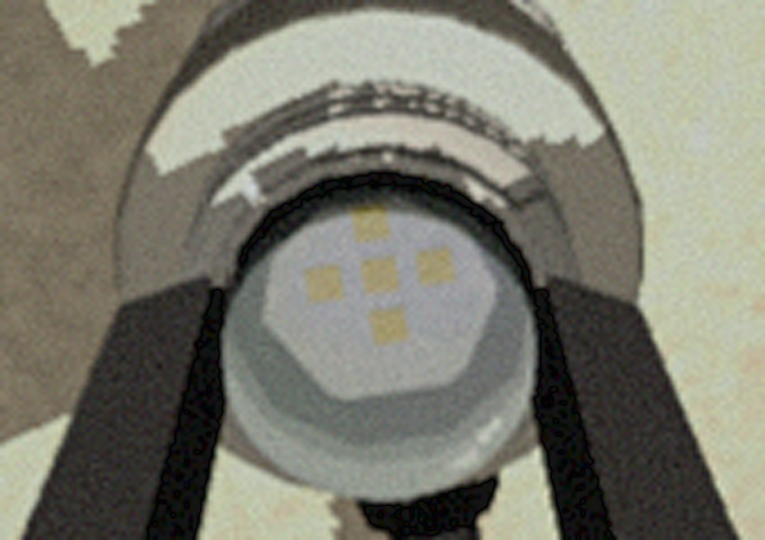

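Emit:
play_rows(
  increments=[
    [[200,0.1,0,0,0],[200,0.1,0,0,0],[200,0,0,0,0]],
  ],
)

```text
time_s: 6.63
ee_pos: [0.5262, -0.0388, 0.0877]
eef_rot: [-2.859, 1.571, 2.972]
force: [-0.3, -0.1, -0.4]
grip_width: 0.039
```

Emit:
play_rows(
  increments=[
    [[200,0.1,0,0,0],[200,0,0,0,0]],
  ],
)

```text
time_s: 6.8
ee_pos: [0.5262, -0.0388, 0.0868]
eef_rot: [-2.902, 1.571, 2.929]
force: [0.2, -0.1, -1.0]
grip_width: 0.0393
```

Emit:
play_rows(
  increments=[
    [[200,0.1,0,0,0],[200,0,0,0,0]],
  ],
)

```text
time_s: 6.97
ee_pos: [0.5262, -0.0388, 0.0858]
eef_rot: [-2.746, 1.571, 3.085]
force: [0.1, 0.2, -0.7]
grip_width: 0.0392
```

Emit:
play_rows(
  increments=[
    [[200,0.05,0,0,0],[200,0,0,0,0]],
  ],
)

```text
time_s: 7.13
ee_pos: [0.5262, -0.0388, 0.0854]
eef_rot: [-2.747, 1.571, 3.085]
force: [0.3, 0.4, 0.5]
grip_width: 0.0394
```

Emit:
play_rows(
  increments=[
    [[200,0.05,0,0,0],[200,0,0,0,0]],
  ],
)

```text
time_s: 7.3
ee_pos: [0.5263, -0.0388, 0.0849]
eef_rot: [-2.877, 1.571, 2.954]
force: [0.5, 0.1, -0.2]
grip_width: 0.0397
```

```bash
python3 snap.py place5 wrist;python3 - <<'E'
import cv2
im=cv2.imread("pics/place5.png"); cv2.imwrite("pics/place5c.png",cv2.convertScaleAbs(cv2.resize(im[160:280,175:345],None,fx=4.5,fy=4.5,interpolation=cv2.INTER_CUBIC),alpha=1.6,beta=-20))
E
```

```text
7.3 [ 0.52625 -0.03877  0.08486] yaxis [0.43662 0.89965] q [-0.14295  0.38458  1.70912  0.       1.04796 -1.26191] f [ 0.47942  0.10021 -0.21767] [-0.06271 -0.05131 -0.02923] w 0.03974105841068095
```

View pics/place5c.png

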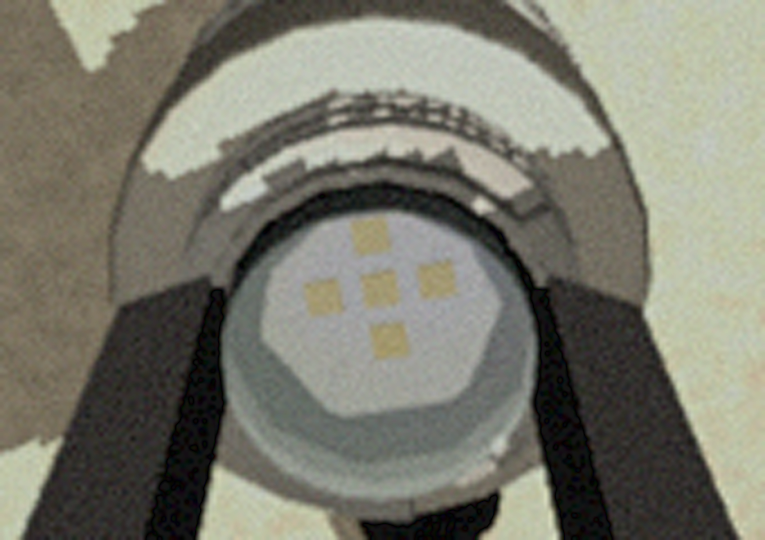

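Emit:
play_rows(
  increments=[
    [[200,0.05,0,0,0],[200,0,0,0,0]],
  ],
)

```text
time_s: 7.52
ee_pos: [0.5263, -0.0388, 0.0844]
eef_rot: [-2.222, 1.571, -2.673]
force: [-0.2, 0.1, -0.7]
grip_width: 0.0395
```

Emit:
play_rows(
  increments=[
    [[200,0.05,0,0,0],[200,0,0,0,0]],
  ],
)

```text
time_s: 7.68
ee_pos: [0.5263, -0.0388, 0.0842]
eef_rot: [0.153, 1.571, -0.299]
force: [-1.6, -0.1, 3.4]
grip_width: 0.0399
```

Emit:
play_rows(
  increments=[
    [[140,0,0,0,0],[110,0,0,0,0],[100,0,0,0,0],[100,-1,0,0,0],[100,-2,0,0,0],[100,-2,0,0,0],[60,0,0,0,0],[0,0,0,0,0]],
  ],
)

```text
time_s: 8.35
ee_pos: [0.5268, -0.0388, 0.1351]
eef_rot: [0.297, 1.569, -0.155]
force: [0.3, 1.1, -0.8]
grip_width: 0.067
```

```bash
python3 snap.py seat1 wrist;python3 - <<'E'
import cv2
im=cv2.imread("pics/seat1.png"); cv2.imwrite("pics/seat1c.png",cv2.convertScaleAbs(cv2.resize(im[110:260,165:355],None,fx=4,fy=4,interpolation=cv2.INTER_CUBIC),alpha=1.6,beta=-20))
E
```

```text
8.35 [ 0.52675 -0.03882  0.13511] yaxis [0.43655 0.89968] q [-0.1429   0.31997  1.66651 -0.00003  1.15287 -1.26193] f [ 0.26557  1.1084  -0.7653 ] [-0.02508 -0.00476  0.06022] w 0.067048423213883
```

View pics/seat1c.png

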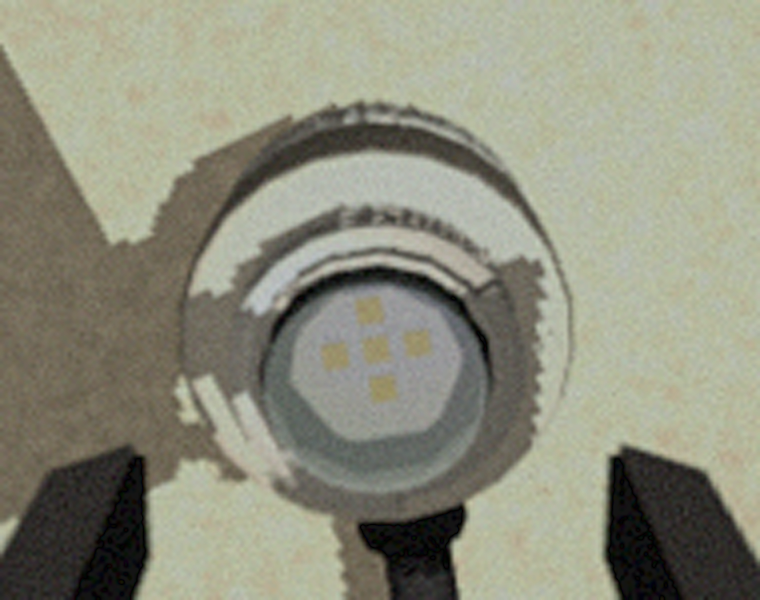

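Run:
```python
from fit import *
o=pickle.load(open("pics/lamp1.pkl","rb"))
c=np.array([.5271,-.0381])
for z in (.083,.080):
  for p in [(435,247),(448,243),(428,250)]:
    X=p2w("wrist",[(256+p[0]/5-.4,120+p[1]/5-.4)],z,o)[0,:2]-c
    print(z,np.degrees(np.arctan2(X[1],X[0])),np.hypot(*X))
# gooseneck axis at exit, z~.04?
for z in (.04,.055): 
  X=p2w("wrist",[(256+312/5-.4,120+530/5-.4)],z,o)[0,:2]-c; print("neck",z,np.degrees(np.arctan2(X[1],X[0])),np.hypot(*X))
a=p2w("top",[(285,193.5)],.065)[0];b=p2w("top",[(120+524/2.85,90+82/2.85)],.005)[0];print(np.degrees(np.arctan2(*(b-a)[1::-1])),np.hypot(*(b-a)[:2]))
o=pickle.load(open("pics/seat1.pkl","rb"))
X=p2w("wrist",[(165+490/4-.4,110+288/4-.4)],.083,o)[0,:2]-c;print(np.degrees(np.arctan2(X[1],X[0])),np.hypot(*X))
```

```text
0.083 105.9846132077411 0.02573824159084955
0.083 104.08935878521048 0.027812911154372382
0.083 106.87177407067567 0.024541058688976422
0.08 103.63190961001143 0.025837826199872144
0.08 101.90351153627456 0.027968787881427128
0.08 104.40941362153416 0.024612188554823684
neck 0.04 -16.118143796460302 0.05359043299322152
neck 0.055 -18.201319190315935 0.04675210729022181
-16.33216205788314 0.23962384550356586
104.31829833664956 0.026195914224938076
```

Emit:
play_rows(
  increments=[
    [[0,0,2.81,-1.7,0],[0,0,2.81,-1.7,0],[0,0,2.81,-1.7,0],[0,0,2.81,-1.7,0],[0,0,2.81,-1.7,0],[0,0,2.81,-1.7,0],[0,0,2.81,-1.7,0],[0,0,2.81,-1.7,0],[0,1,0,0,-6.55],[0,1,0,0,-6.55],[0,1,0,0,-6.55],[0,1,0,0,-6.55]],
  ],
)

```text
time_s: 9.4
ee_pos: [0.5014, 0.2229, 0.0924]
eef_rot: [-2.785, 1.569, -2.774]
force: [-0.3, 1.0, -0.9]
grip_width: 0.0942
```

Emit:
play_rows(
  increments=[
    [[0,0,0,0,0],[0,0,0,0,0]],
  ],
)

```text
time_s: 9.57
ee_pos: [0.5015, 0.2227, 0.0931]
eef_rot: [-2.802, 1.569, -2.8]
force: [0.7, -0.0, -0.6]
grip_width: 0.0941
```

```bash
python3 snap.py ring3 wrist
python3 - <<'E'
import cv2
im=cv2.imread("pics/ring3.png"); cv2.imwrite("pics/ring3c.png",cv2.convertScaleAbs(cv2.resize(im[130:280,160:360],None,fx=4,fy=4,interpolation=cv2.INTER_CUBIC),alpha=1.6,beta=-20))
E
```

```text
9.5667 [0.50155 0.22267 0.0931 ] yaxis [-0.00187  1.     ] q [ 0.35107  0.41658  1.64073  0.00002  1.08638 -1.2216 ] f [ 0.70548 -0.00138 -0.61472] [ 0.09746 -0.02136  0.00008] w 0.09407292029200887
```

View pics/ring3c.png

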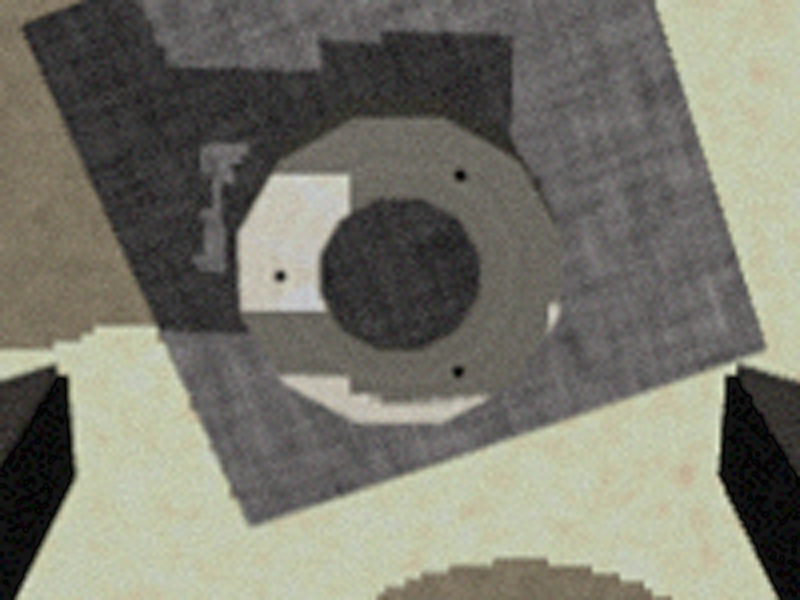

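Run:
```python
from fit import *
o=pickle.load(open("pics/ring3.pkl","rb"))
Rt=R.from_euler('xyz',o["eef_rot"]).as_matrix(); T=lambda X:(np.asarray(X)-o["ee_pos"])@Rt
d=(np.array([(280,276),(460,175),(458,371)])+.5)/4-.5+[160,130]
W=p2w("wrist",d,.024,o);c=W.mean(0);print(c,T(c)*1e3,np.degrees(np.arctan2(*(W-c)[:,1::-1].T)))
w=o["grip_width"]/2
f=w2p("wrist",[o["ee_pos"]+Rt@np.array(v) for v in [(0,-w,-.008),(0,w,-.008)]],o); print((f-[160,130]+.5)*4-.5)
```

```text
[0.503  0.2233 0.024 ] [69.1008  0.682   1.5813] [-89.5862 150.3216  30.3543]
[[ 65.9854 367.0725]
 [724.9989 367.1085]]
```

Emit:
play_rows(
  increments=[
    [[0,2.5,0.05,0.06,0],[0,2.5,0,0,0],[0,2.4,0,0,0],[0,0.5,0,0,0],[0,0,0,0,0],[0,0,0,0,0]],
  ],
)

```text
time_s: 10.12
ee_pos: [0.5033, 0.2236, 0.0162]
eef_rot: [0.367, 1.57, 0.371]
force: [-0.3, 0.8, 0.3]
grip_width: 0.0939
```

Emit:
play_rows(
  increments=[
    [[0,0.2,0,0,0],[70,0,0,0,0],[110,0,0,0,0],[130,0,0,0,0],[130,0,0,0,0],[130,0,0,0,0]],
  ],
  newtons=25,
)

```text
time_s: 10.62
ee_pos: [0.5027, 0.2234, 0.0132]
eef_rot: [0.266, 1.571, 0.272]
force: [-0.9, 0.4, 1.6]
grip_width: 0.0638
```

```bash
python3 snap.py ring4 wrist
python3 - <<'E'
import cv2
im=cv2.imread("pics/ring4.png"); cv2.imwrite("pics/ring4c.png",cv2.convertScaleAbs(cv2.resize(im[150:300,160:360],None,fx=4,fy=4,interpolation=cv2.INTER_CUBIC),alpha=1.6,beta=-20))
E
```

```text
10.6167 [0.50274 0.22338 0.01315] yaxis [-0.00538  0.99999] q [ 0.35155  0.53523  1.68228 -0.00003  0.92383 -1.22461] f [-0.91728  0.3536   1.64115] [ 0.05973 -0.02722 -0.01305] w 0.06383529786192539
```

View pics/ring4c.png

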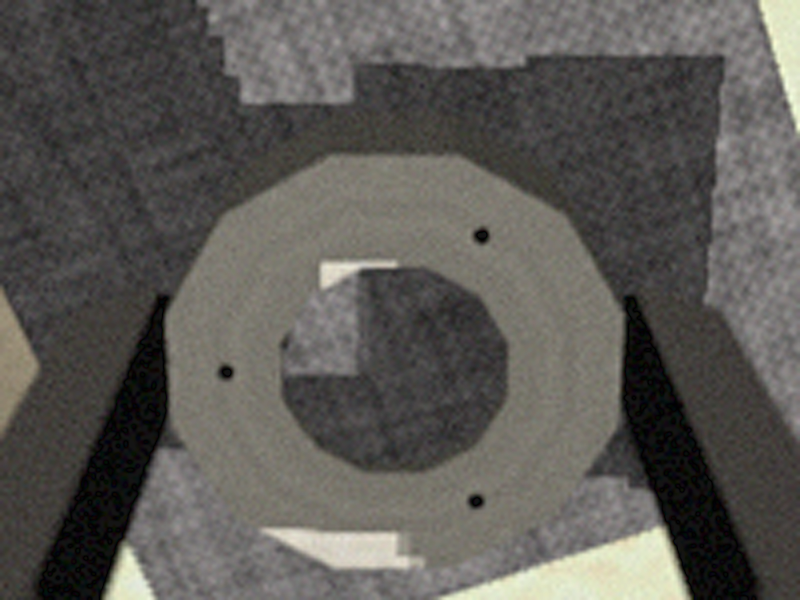

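Emit:
play_rows(
  increments=[
    [[150,0,0,0,0],[150,0,0,0,0],[150,0,0,0,0]],
  ],
  newtons=25,
)

```text
time_s: 10.92
ee_pos: [0.5028, 0.2234, 0.0131]
eef_rot: [0.394, 1.571, 0.399]
force: [-0.7, -0.4, 3.3]
grip_width: 0.062
```

Emit:
play_rows(
  increments=[
    [[150,-2,0,0,0],[150,-3.4,0,0,0],[150,-3.4,0,0,0],[150,-3.4,0,0,0],[150,0,-3.28,0.276,0],[150,0,-3.28,0.276,0],[150,0,-3.28,0.276,0],[150,0,-3.28,0.276,0],[150,0,-3.28,0.276,0],[150,0,-3.28,0.276,0],[150,0,-3.28,0.276,0],[150,0,-3.28,0.276,0]],
  ],
  newtons=25,
)

```text
time_s: 11.92
ee_pos: [0.5259, -0.0405, 0.1348]
eef_rot: [2.973, 1.571, 2.978]
force: [-0.3, 0.2, -0.1]
grip_width: 0.0616
```

Emit:
play_rows(
  increments=[
    [[150,0,0,0,6.58],[150,0,0,0,6.58],[150,0,0,0,6.58],[150,0,0,0,6.58],[150,0,0,0,0],[150,0,0,0,0]],
  ],
)

```text
time_s: 12.42
ee_pos: [0.5261, -0.0389, 0.1348]
eef_rot: [-2.683, 1.571, -3.133]
force: [-0.2, -0.2, -0.7]
grip_width: 0.0615
```

```bash
python3 snap.py rp1 wrist
python3 - <<'E'
import cv2
im=cv2.imread("pics/rp1.png"); cv2.imwrite("pics/rp1c.png",cv2.convertScaleAbs(cv2.resize(im[130:280,160:360],None,fx=4,fy=4,interpolation=cv2.INTER_CUBIC),alpha=1.6,beta=-20))
E
```

```text
12.4167 [ 0.5261  -0.03892  0.1348 ] yaxis [0.43524 0.90032] q [-0.14326  0.32042  1.6667  -0.00005  1.15476 -1.26373] f [-0.18227 -0.16129 -0.66986] [-0.00138 -0.00133 -0.01108] w 0.061506601232851114
```

View pics/rp1c.png

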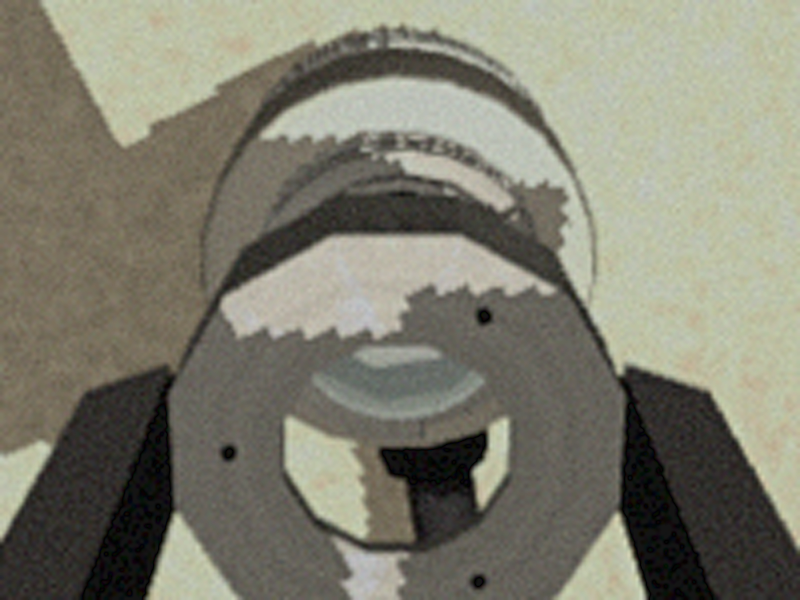

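```bash
cat > ringhand.py <<'E'
import sys
from fit import *
n=sys.argv[1]; pts=np.array(eval(sys.argv[2]),float); dx=float(sys.argv[3])
o=pickle.load(open(f"pics/{n}.pkl","rb"))
Rt=R.from_euler('xyz',o["eef_rot"]).as_matrix(); T=lambda X:(np.asarray(X)-o["ee_pos"])@Rt
W=p2w("wrist",pts,o["ee_pos"][2]+dx,o);c=W.mean(0);print(c,"tool mm",T(c)*1e3,np.degrees(np.arctan2(*(W-c)[:,1::-1].T)),np.linalg.norm(W-c,axis=1)*1e3)
print("lamp est tool", T([.5263,-.0388,.083])*1e3)
E
python3 - <<'E'
import numpy as np
print(((np.array([(229,453),(484,316),(478,581)])+.5)/4-.5+[160,130]).tolist())
print(((np.array([(226,372),(482,236),(476,501)])+.5)/4-.5+[160,150]).tolist())
E
python3 ringhand.py rp1 "[(216.875,242.875),(280.6,208.6),(279.1,274.9)]" .0109
python3 ringhand.py ring4 "[(216.1,242.6),(280.1,208.6),(278.6,274.9)]" .0109
```

```text
[[216.875, 242.875], [280.625, 208.625], [279.125, 274.875]]
[[216.125, 242.625], [280.125, 208.625], [278.625, 274.875]]
[ 0.5263 -0.0382  0.1457] tool mm [-10.9001   0.7026  -0.1387] [-115.73    124.2004    4.061 ] [22.9279 23.0084 22.9441]
lamp est tool [51.8009  0.2015  0.1388]
[0.5025 0.2238 0.0241] tool mm [-10.9      0.3815  -0.193 ] [-89.9017 150.124   30.18  ] [23.0241 22.9921 23.0171]
lamp est tool [ -69.8607 -262.2966   22.1611]
```

Emit:
play_rows(
  increments=[
    [[150,1.3,0.01,0.04,0],[150,1.2,0,0,0],[150,1,0,0,0],[150,0,0,0,0],[150,0,0,0,0],[150,0,0,0,0]],
  ],
)

```text
time_s: 12.97
ee_pos: [0.5269, -0.039, 0.1005]
eef_rot: [0.365, 1.57, -0.088]
force: [0.4, 0.1, -0.4]
grip_width: 0.062
```

```bash
python3 snap.py rp2 wrist
python3 - <<'E'
import cv2
im=cv2.imread("pics/rp2.png"); cv2.imwrite("pics/rp2c.png",cv2.convertScaleAbs(cv2.resize(im[130:280,160:360],None,fx=4,fy=4,interpolation=cv2.INTER_CUBIC),alpha=1.6,beta=-20))
E
```

```text
12.9667 [ 0.52689 -0.03901  0.10052] yaxis [0.43768 0.89913] q [-0.14326  0.36422  1.69585  0.00004  1.08088 -1.26105] f [ 0.39632  0.13745 -0.38965] [-0.06304 -0.02147  0.0141 ] w 0.06201544264907211
```

View pics/rp2c.png

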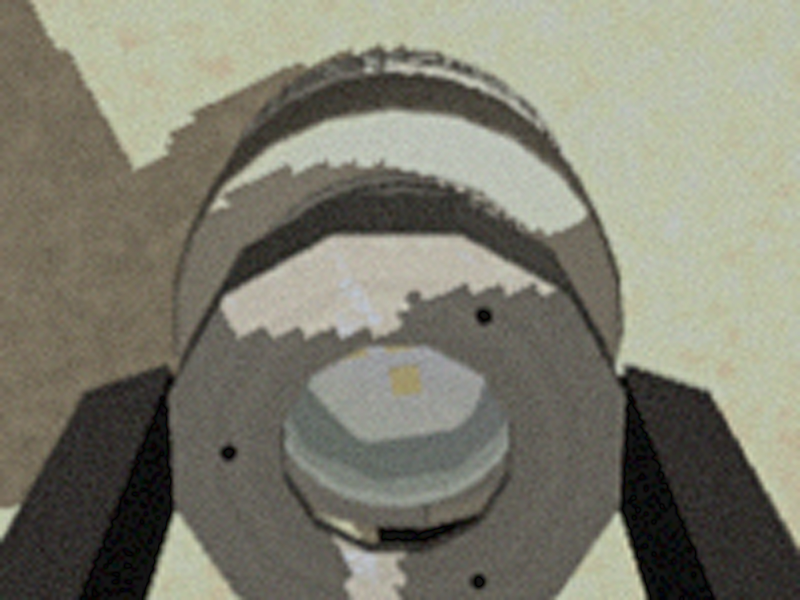

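Emit:
play_rows(
  increments=[
    [[150,0.3,0,0,0],[150,0.2,0,0,0],[150,0,0,0,0]],
  ],
)

```text
time_s: 13.27
ee_pos: [0.5265, -0.039, 0.0947]
eef_rot: [-2.741, 1.57, 3.088]
force: [-0.9, 0.2, -0.8]
grip_width: 0.0616
```

Emit:
play_rows(
  increments=[
    [[150,0.1,0,0,0],[150,0.1,0,0,0],[150,0,0,0,0]],
  ],
)

```text
time_s: 13.52
ee_pos: [0.5265, -0.039, 0.0928]
eef_rot: [-2.655, 1.571, -3.109]
force: [-0.1, -0.3, -1.3]
grip_width: 0.0621
```

Emit:
play_rows(
  increments=[
    [[150,0.1,0,0,0],[150,0,0,0,0]],
  ],
)

```text
time_s: 13.68
ee_pos: [0.5265, -0.039, 0.0918]
eef_rot: [-2.717, 1.571, 3.112]
force: [0.3, 0.1, -0.4]
grip_width: 0.0619
```

Emit:
play_rows(
  increments=[
    [[150,0.1,0,0,0],[150,0,0,0,0]],
  ],
)

```text
time_s: 13.85
ee_pos: [0.5265, -0.039, 0.0908]
eef_rot: [-2.81, 1.571, 3.019]
force: [0.6, 0.4, -0.8]
grip_width: 0.0617
```

Emit:
play_rows(
  increments=[
    [[150,0.1,0,0,0],[150,0,0,0,0]],
  ],
)

```text
time_s: 14.02
ee_pos: [0.5265, -0.039, 0.0898]
eef_rot: [-2.729, 1.571, 3.101]
force: [-1.4, 0.1, -0.3]
grip_width: 0.0616
```

Emit:
play_rows(
  increments=[
    [[150,0.1,0,0,0],[150,0,0,0,0]],
  ],
)

```text
time_s: 14.18
ee_pos: [0.5265, -0.039, 0.0888]
eef_rot: [-2.795, 1.571, 3.034]
force: [0.0, 0.2, -0.5]
grip_width: 0.0613
```

Emit:
play_rows(
  increments=[
    [[150,0.1,0,0,0],[150,0,0,0,0]],
  ],
)

```text
time_s: 14.35
ee_pos: [0.5265, -0.039, 0.0878]
eef_rot: [-2.824, 1.571, 3.005]
force: [-1.3, 0.1, -0.7]
grip_width: 0.0615
```

Emit:
play_rows(
  increments=[
    [[150,0.05,0,0,0],[150,0,0,0,0]],
  ],
)

```text
time_s: 14.52
ee_pos: [0.5266, -0.039, 0.0874]
eef_rot: [-2.882, 1.571, 2.948]
force: [-0.0, 1.0, -0.6]
grip_width: 0.0618
```

Emit:
play_rows(
  increments=[
    [[150,0.05,0,0,0],[150,0,0,0,0]],
  ],
)

```text
time_s: 14.68
ee_pos: [0.5266, -0.039, 0.0869]
eef_rot: [0.264, 1.571, -0.19]
force: [0.6, -0.1, 0.4]
grip_width: 0.0618
```

Emit:
play_rows(
  increments=[
    [[150,0.05,0,0,0],[150,0,0,0,0]],
  ],
)

```text
time_s: 14.85
ee_pos: [0.5267, -0.039, 0.0868]
eef_rot: [0.272, 1.57, -0.182]
force: [-1.2, -0.5, 3.8]
grip_width: 0.0615
```

Emit:
play_rows(
  increments=[
    [[150,-0.03,0,0,0],[150,0.033,0,0,6],[150,0.033,0,0,6],[150,0.033,0,0,6],[150,0,0,0,0]],
  ],
)

```text
time_s: 15.27
ee_pos: [0.5267, -0.039, 0.0858]
eef_rot: [0.703, 1.57, -0.07]
force: [0.1, -0.6, 1.9]
grip_width: 0.0617
```

Emit:
play_rows(
  increments=[
    [[150,0.033,0,0,6],[150,0.033,0,0,6],[150,0,0,0,0]],
  ],
)

```text
time_s: 15.52
ee_pos: [0.5267, -0.039, 0.0852]
eef_rot: [0.737, 1.57, -0.242]
force: [-0.4, -0.6, 1.8]
grip_width: 0.0616
```

Emit:
play_rows(
  increments=[
    [[150,0.033,0,0,6],[150,0.033,0,0,6],[150,0.033,0,0,6],[150,0,0,0,0]],
  ],
)

```text
time_s: 15.85
ee_pos: [0.5267, -0.039, 0.0842]
eef_rot: [0.874, 1.571, -0.417]
force: [0.3, -0.8, 1.3]
grip_width: 0.0618
```

Emit:
play_rows(
  increments=[
    [[150,0.033,0,0,6],[150,0.033,0,0,6],[150,0,0,0,0]],
  ],
)

```text
time_s: 16.1
ee_pos: [0.5266, -0.0391, 0.0835]
eef_rot: [0.191, 1.571, -1.308]
force: [0.8, -0.5, 1.8]
grip_width: 0.0614
```

Emit:
play_rows(
  increments=[
    [[150,0.033,0,0,6],[150,0,0,0,0]],
  ],
)

```text
time_s: 16.27
ee_pos: [0.5266, -0.0391, 0.0831]
eef_rot: [0.155, 1.571, -1.448]
force: [0.5, -0.2, 2.3]
grip_width: 0.0617
```

Emit:
play_rows(
  increments=[
    [[150,0.033,0,0,6],[150,0,0,0,0]],
  ],
)

```text
time_s: 16.43
ee_pos: [0.5266, -0.0391, 0.0828]
eef_rot: [0.337, 1.571, -1.37]
force: [-0.8, -0.6, 2.4]
grip_width: 0.0616
```

Emit:
play_rows(
  increments=[
    [[150,0.033,0,0,6],[150,0,0,0,0]],
  ],
)

```text
time_s: 16.6
ee_pos: [0.5266, -0.0391, 0.0825]
eef_rot: [0.097, 1.571, -1.714]
force: [-1.7, -1.2, 2.5]
grip_width: 0.0618
```

Emit:
play_rows(
  increments=[
    [[150,0.022,0,0,4],[150,0,0,0,0]],
  ],
)

```text
time_s: 16.77
ee_pos: [0.5266, -0.0391, 0.0823]
eef_rot: [0.698, 1.571, -1.181]
force: [0.3, -1.0, 2.9]
grip_width: 0.062
```

Emit:
play_rows(
  increments=[
    [[150,0.022,0,0,4],[150,0,0,0,0]],
  ],
)

```text
time_s: 16.93
ee_pos: [0.5266, -0.039, 0.0821]
eef_rot: [0.583, 1.571, -1.368]
force: [-0.3, -0.5, 1.6]
grip_width: 0.0616
```

Emit:
play_rows(
  increments=[
    [[150,0.022,0,0,4],[150,0,0,0,0]],
  ],
)

```text
time_s: 17.1
ee_pos: [0.5265, -0.0391, 0.0818]
eef_rot: [-0.545, 1.571, -2.566]
force: [-0.7, -0.2, 2.1]
grip_width: 0.0616
```

Emit:
play_rows(
  increments=[
    [[150,0.022,0,0,4],[150,0,0,0,0]],
  ],
)

```text
time_s: 17.27
ee_pos: [0.5265, -0.0391, 0.0816]
eef_rot: [-0.52, 1.57, -2.611]
force: [-1.6, -0.2, 2.8]
grip_width: 0.0617
```

Emit:
play_rows(
  increments=[
    [[150,0.022,0,0,4],[150,0,0,0,0]],
  ],
)

```text
time_s: 17.43
ee_pos: [0.5265, -0.0391, 0.0813]
eef_rot: [-0.597, 1.57, -2.759]
force: [-1.6, -0.3, 3.2]
grip_width: 0.062
```

Emit:
play_rows(
  increments=[
    [[150,0.022,0,0,4],[150,0,0,0,0]],
  ],
)

```text
time_s: 17.6
ee_pos: [0.5265, -0.0391, 0.0812]
eef_rot: [-0.632, 1.571, -2.863]
force: [-1.3, -1.4, 4.5]
grip_width: 0.0618
```

Emit:
play_rows(
  increments=[
    [[150,0,0,0,4],[150,0,0,0,0],[150,0,0,0,0]],
  ],
)

```text
time_s: 17.85
ee_pos: [0.5265, -0.039, 0.0812]
eef_rot: [-0.906, 1.57, 3.079]
force: [-2.5, -0.8, 3.2]
grip_width: 0.0614
```

Emit:
play_rows(
  increments=[
    [[150,0,0,0,4],[150,0,0,0,0],[150,0,0,0,0]],
  ],
)

```text
time_s: 18.1
ee_pos: [0.5264, -0.039, 0.0811]
eef_rot: [-0.858, 1.57, 3.056]
force: [-3.4, -2.3, 4.7]
grip_width: 0.062
```

Emit:
play_rows(
  increments=[
    [[150,0,0,0.03,4],[150,0,0,0,0],[150,0,0,0,0]],
  ],
)

```text
time_s: 18.35
ee_pos: [0.5264, -0.0391, 0.0812]
eef_rot: [-2.61, 1.571, 1.233]
force: [-1.3, 0.2, 5.0]
grip_width: 0.0619
```

Emit:
play_rows(
  increments=[
    [[150,0,0,0,4],[150,0,0,0,0],[150,0,0,0,0]],
  ],
)

```text
time_s: 18.6
ee_pos: [0.5264, -0.0391, 0.0811]
eef_rot: [-1.999, 1.571, 1.775]
force: [-2.8, -1.2, 4.2]
grip_width: 0.0617
```

Emit:
play_rows(
  increments=[
    [[150,0,0,0.02,3],[150,0,0,0,0],[150,0,0,0,0]],
  ],
)

```text
time_s: 18.85
ee_pos: [0.5262, -0.0393, 0.0811]
eef_rot: [-2.607, 1.571, 1.114]
force: [-1.7, -0.7, 3.4]
grip_width: 0.0618
```

Emit:
play_rows(
  increments=[
    [[150,0,0,0,3],[150,0,0,0,0],[150,0,0,0,0]],
  ],
)

```text
time_s: 19.1
ee_pos: [0.5262, -0.0393, 0.0811]
eef_rot: [-0.893, 1.571, 2.775]
force: [-2.5, -0.7, 2.8]
grip_width: 0.0613
```

Emit:
play_rows(
  increments=[
    [[150,0,0,0,3],[150,0,0,0,0],[150,0,0,0,0]],
  ],
)

```text
time_s: 19.35
ee_pos: [0.5261, -0.0393, 0.081]
eef_rot: [-0.579, 1.571, 3.036]
force: [-3.1, -0.5, 2.6]
grip_width: 0.062
```

Emit:
play_rows(
  increments=[
    [[150,0,0,0,3],[150,0,0,0,0],[150,0,0,0,0]],
  ],
)

```text
time_s: 19.6
ee_pos: [0.526, -0.0394, 0.0809]
eef_rot: [-0.49, 1.57, 3.073]
force: [-2.5, -1.6, 0.4]
grip_width: 0.0617
```

Emit:
play_rows(
  increments=[
    [[150,0,0,0,3],[150,0,0,0,0],[150,0,0,0,0]],
  ],
)

```text
time_s: 19.85
ee_pos: [0.526, -0.0394, 0.0808]
eef_rot: [-0.477, 1.57, 3.034]
force: [-3.4, -1.9, -1.6]
grip_width: 0.0615
```

Emit:
play_rows(
  increments=[
    [[150,0,0,0,2],[150,0,0,0,0],[150,0,0,0,0]],
  ],
)

```text
time_s: 20.1
ee_pos: [0.5259, -0.0393, 0.0808]
eef_rot: [-0.37, 1.57, 3.106]
force: [-4.0, -1.8, -2.9]
grip_width: 0.0615
```

```bash
python3 snap.py sc1 wrist; python3 -c "
import cv2
im=cv2.imread('pics/sc1.png'); cv2.imwrite('pics/sc1c.png',cv2.convertScaleAbs(cv2.resize(im[130:280,160:360],None,fx=4,fy=4,interpolation=cv2.INTER_CUBIC),alpha=1.6,beta=-20))"
```

```text
20.1 [ 0.52589 -0.03934  0.08079] yaxis [ 0.32767 -0.94479] q [-0.14408  0.39014  1.71226 -0.00011  1.04011  1.09294] f [-3.97162 -1.83362 -2.92604] [-0.67269  0.83305 -0.03421] w 0.061540363484215724
```

View pics/sc1c.png

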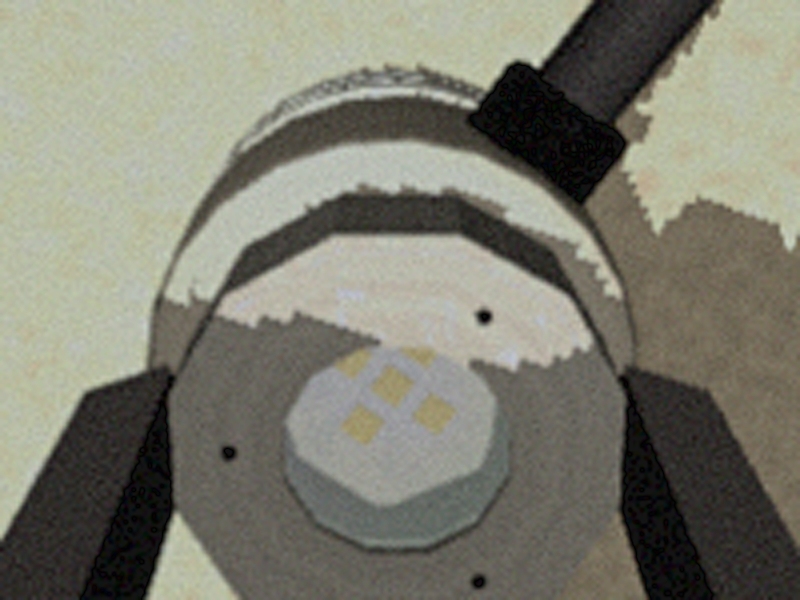

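Emit:
play_rows(
  increments=[
    [[90,0,0,0,0],[60,0,0,0,0],[50,0,0,0,0],[50,0,0,0,0],[50,0,0,0,0],[50,0,0,0,0]],
  ],
)

```text
time_s: 20.65
ee_pos: [0.5265, -0.0393, 0.0814]
eef_rot: [2.914, 1.57, 0.104]
force: [-0.1, -0.1, 0.1]
grip_width: 0.0756
```

Emit:
play_rows(
  increments=[
    [[50,-0.5,0,0,0],[50,-1.5,0,0,0],[50,-2.5,0,0,0],[50,-3,0,0,0],[50,-3,0,0,0],[50,0,0,0,0],[50,0,0,0,0]],
  ],
)

```text
time_s: 21.23
ee_pos: [0.5268, -0.0394, 0.1878]
eef_rot: [2.676, 1.567, -0.134]
force: [-0.1, 0.7, -0.5]
grip_width: 0.0755
```

```bash
python3 snap.py fin wrist; python3 snap.py finside side; python3 -c "
import cv2
im=cv2.imread('pics/fin.png'); a=cv2.convertScaleAbs(cv2.resize(im[90:240,160:360],None,fx=2.6,fy=2.6,interpolation=cv2.INTER_CUBIC),alpha=1.6,beta=-20)
im=cv2.imread('pics/finside.png'); b=cv2.convertScaleAbs(cv2.resize(im[180:260,250:330],(390,390),interpolation=cv2.INTER_CUBIC),alpha=1.3)
b=b[:, :270] if 0 else cv2.resize(b,(270,270))
a=cv2.copyMakeBorder(a,0,0,0,0,0); import numpy as np
c=np.zeros((390,790,3),np.uint8); c[:, :520]=a; c[:270,520:]=b
cv2.imwrite('pics/finc.png',c)"
```

```text
21.2333 [ 0.52683 -0.03938  0.18782] yaxis [ 0.32552 -0.94553] q [-0.14397  0.26483  1.60799  0.00004  1.26538  1.09525] f [-0.1379  0.667  -0.5087] [-0.07955  0.17746  0.05939] w 0.07547949941816381
21.2833 [ 0.52617 -0.0393   0.18626] yaxis [ 0.32551 -0.94554] q [-0.144    0.26645  1.6097   0.00004  1.26484  1.09523] f [ 0.44619  0.13482 -0.03883] [-0.0655   0.15765 -0.03429] w 0.07575643235200501
```

View pics/finc.png

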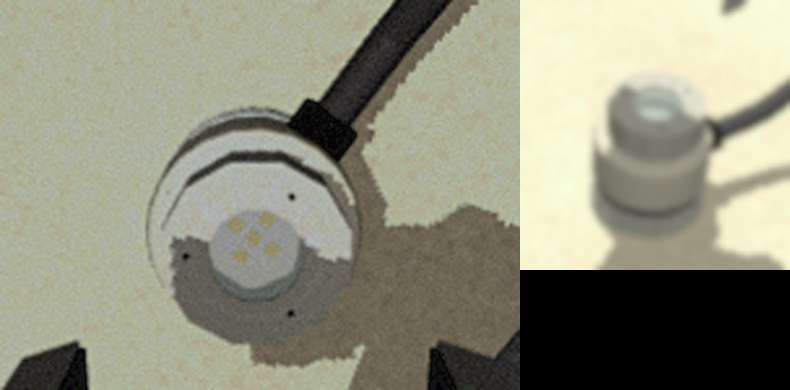

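Both views show the ring flat and centred on the head, with dimples at (185,256), (291,197) and (290,313). I'll check its turn angle after letting go.

Run:
```python
from fit import *
d=(np.array([(185,256),(291,197),(290,313)])+.5)/2.6-.5+[160,90]
o=pickle.load(open("pics/fin.pkl","rb"));W=p2w("wrist",d,.093,o);c=W.mean(0);print(c,np.degrees(np.arctan2(*(W-c)[:,1::-1].T)),np.linalg.norm(W-c,axis=1))
d=(np.array([(229,453),(484,316),(478,581)])+.5)/4-.5+[160,130]
o=pickle.load(open("pics/sc1.pkl","rb"));W=p2w("wrist",d,o["ee_pos"][2]+.0109,o);c=W.mean(0);print(c,np.degrees(np.arctan2(*(W-c)[:,1::-1].T)))
```

```text
[ 0.5283 -0.0385  0.093 ] [ 108.9038  -11.0669 -130.7826] [0.0229 0.0227 0.0228]
[ 0.5282 -0.0388  0.0917] [ 109.2101  -10.8908 -130.982 ]
```

Run:
```python
from fit import *
for n in ("rp1","rp2","sc1","fin","finside"):
    o=pickle.load(open(f"pics/{n}.pkl","rb"));Rt=R.from_euler('xyz',o["eef_rot"]).as_matrix();print(n,Rt[:,0])
c=np.array([.528,-.039])
# housing outer edge / neck check in fin: housing top circle r=39 at z=.065
x,res,p=radial("fin",c,.065,.034,.043,sign=-1); print(x,(res*1e3).round(1))
```

```text
rp1 [-0.0003 -0.     -1.    ]
rp2 [ 0.0007 -0.0001 -1.    ]
sc1 [-0.0009  0.     -1.    ]
fin [ 0.0034 -0.0005 -1.    ]
finside [ 0.0006 -0.0001 -1.    ]
[ 0.5281 -0.0382  0.0372] [ 0.5 -0.  -0.1  0.1  0.1 -0.1  0.2  0.2  0.1  0.2  0.4  0.   0.3  0.3
  0.1 -0.1 -0.1 -0.4 -0.2 -0.2 -0.2 -0.2 -0.2 -0.1 -0.1 -0.1 -0.2 -0.3
  3.2  5.2 -3.2 -1.5 -1.5 -0.7 -1.6 -0.1  1.   2.   1.2  0.3  0.4  1.8
  1.1  1.   0.  -0.7  0.8  2.1  0.2  5.1  5.4 -1.4  0.2 -0.2 -0.7 -1.4
 -1.6 -1.8 -1.8 -0.8 -0.8 -0.7  0.  -0.  -0.2 -0.3 -0.   0.2  0.4  0.5
  0.2  0.2]
```

```bash
for n in rp1 sc1; do python3 ringhand.py $n "[(216.875,242.875),(280.6,208.6),(279.1,274.9)]" .0109; done
python3 - <<'E'
from fit import *
for n in ("rp1","sc1"):
    o=pickle.load(open(f"pics/{n}.pkl","rb")); print(o["eef_rot"],R.from_euler('xyz',o["eef_rot"]).as_matrix())
E
```

```text
[ 0.5241 -0.0377  0.1457] tool mm [-10.8994   0.2552  -2.3717] [-115.7211  124.1926    4.0697] [22.9215 22.9983 22.93  ]
lamp est tool [51.8009  0.2015  0.1388]
[ 0.5282 -0.0388  0.0917] tool mm [-10.9021   0.2549  -2.3713] [ 109.2085  -10.863  -131.0114] [22.9215 23.0066 22.9393]
lamp est tool [-2.2104 -0.3785 -0.5593]
[-2.6827  1.5705 -3.133 ] [[-0.0003  0.4352  0.9003]
 [-0.      0.9003 -0.4352]
 [-1.     -0.0001 -0.0003]]
[-0.3699  1.5699  3.1055] [[-0.0009  0.3277 -0.9448]
 [ 0.     -0.9448 -0.3277]
 [-1.     -0.0003  0.0009]]
```

Run:
```python
from h import *
print([ctrl.calibration("wrist")["T_tool_cam"][:3,3].round(5).tolist() for _ in range(2)])
print(ctrl.hand_in())
```

```text
[[-0.17912, 0.00023, -0.08478], [-0.17912, 0.00023, -0.08478]]
the job is handed in; nothing more can be done
None
```

I put the lens back in the lamp's cell, screwed the bezel ring down on it, let go and handed the job in at about 21 s of the 72 s. No verdict is reported.

**Lens:** It met the seat about 4 mm below the rim with 3.4 N and was released there. The wrist picture taken afterwards showed it lying flat in the cell.

**Ring:**
- **Threading:** It dropped onto the thread with its lower edge about 6.3 mm below the rim and took about 135° clockwise in all.
- **Clamping:** It touched the lens after about 102°, and from about 125° the thread pulled it down (axial force from +4.5 N to −2.9 N).
- **Force:** I put the clamp at about 18 N from the change in tool height and about 27 N from the turn angle. Both are within 12 to 40 N, but I did not measure the force directly.

**Last checks:**
- **Position:** In the same wrist picture the ring was centred on the housing to within about 0.5 mm and looked flat. It turned less than 0.5° on release.
- **Clear of contact:** After I raised the gripper, the wrist force was back to noise level. Nothing else on the counter was touched on purpose, though I did not re-measure the bin, bottle or tape.

**Checks that disagreed:**
- **Calibration:** The wrist camera calibration read about 2 mm differently in tool z at the end than at the start. My centring checks compare things within one picture, so they do not depend on it.
- **Lug angle:** The lugs ended about 115° past the thread starts by my estimate, a little over the stated 65 to 110°. That is roughly within my error on the start angle.

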